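# Hang the display pail on its hook

### The arm

A 7-joint arm with a two-finger parallel gripper is mounted at the origin on the work surface. World frame = base frame: x ahead of the robot, y to its left, z up, the work surface at z = 0. Lengths are in m, angles in rad, forces in N, time in s.
With the tool pointing down it reaches from about 0.425 to 0.875 m from the base axis. Payload 4.7 kg.
Tool frame: the origin (TCP) lies on the centre line of the jaws, within the pads' length; the fingertips stand 14 mm ahead of it and the grasp point (between the pads) lies 5 mm behind it; z points along the fingers, x is the direction in which the jaws open and shut, and the axes are right-handed (so a half turn about z gives the same grasp; the last joint's range is limited). The gripper opens to 87 mm and grips with 3 to 60 N. Pads are 19 mm wide; open, the fingers measure 117 mm over their backs; the gripper's body (75 mm by 190 mm) begins 51 mm behind the grasp point.
Start: joints at [-1.279, 0.321, -0.07, 1.45, 0.023, 1.371, -0.057], TCP at [0.178, 0.625, 0.237] pointing down, gripper open.
Joint ranges: [-2.86, 2.86], [-0.3, 2.09], [-1.38, 1.24], [0.06, 2.45], [-1.56, 4.7], [0.09, 2.05], [-2.69, 2.69]. Speed limits (rad/s): [2.57, 2.57, 3.14, 3.14, 3.14, 3.14, 3.14].

### API

Orientations are given as a rotation vector (axis times angle).
In Python, from bench import ctrl gives the robot as it stands.
- The arm moves only by the tool drive_tool, never from a script. Its argument "rows" is a list that holds one entry, the list of rows, each a list of 5 numbers: the shift along the tool's x, y, z scaled (see below), then the turn about the tool's z scaled (see below), then the closure in counts, from 0 (fully open) to 255 (shut). In form: [[[dx, dy, dz, spin, jaw], ...]]. A call has 1 to 20 rows; each row is the pose to reach, as a shift and turn from the pose commanded when the call began, along the tool's axes at that moment, turning the shorter way round; what a row does not reach only later rows make up. The controller multiplies each number of a shift by 300 mm and each number of a turn by pi rad. A row lasts 1/8 s, in which the tool goes at most 62.5 mm and 10.7 degrees, less where a joint would pass 70% of its speed; a pose out of reach is approached as far as the arm can. A call with a number of a shift or a turn outside -1 to 1 is refused whole. A call with a gripper value outside its range is refused whole. The fingers move at their own pace and stop on an object; "grip_force" is the grip in N (left out, the last holds). Time passes only in rows, so rows that repeat a pose let the fingers close. It gives the time, the measured TCP pose, the force and the opening at its end, in the units of the state.
- ctrl.get_state(): the state, without advancing time (a new reading comes with each control period).
- ctrl.get_image(name): name is "scene" or "side" or "wrist"; returns a dict with "img" (384x512x3 uint8, blue, green, red), "camera_matrix" (3x3 intrinsics, pixels), "k1" (the pictures are not rectified: a ray, as slopes to the right and down, at radius r is drawn at 1 + k1 r^2 times it, then the intrinsics apply), "R" (3x3) and "t" (3): a world point X has camera coordinates R X + t. Camera axes: x right, y down, z forward; pixel columns grow to the right and rows downward; lengths in m; the calibration is good to about 2 mm. A picture is of the moment at which its call begins. There is no depth.
- ctrl.close_job(): hands the job in, once; it reports no verdict.
The state is a dict: "time": time; "joint_positions": joint angles; "qd": joint speeds; "joint_torque": joint torques, N m; "position": TCP position; "tool_rot": TCP orientation; "ft_force": force on the tool from outside, world axes, zero at the start; "torque": the same for the moment, N m; "grip_width": opening from 0.0 (shut) to 1.0 (fully open).
Only numpy, scipy, OpenCV 4.12 (cv2) and the standard library are available. Lean on these libraries where they do the work, as an engineer would, in place of code of your own. Each camera call takes 0.05 s, during which the arm holds its last target.

### The job

Ease the pail's folded handle upright with a fingertip while the pail stays standing where it is, without forcing or clamping the handle while it is down. Then lift the pail by the handle and hang it by the middle of the handle, level, on the brass hook of the display stand, whose height you have to find by feel or sight: lower it gently and let go only once the hook is bearing it. Leave the candlestick, the jar and the mirror tray alone.

Things in the scene. Friction and masses are not known exactly. Their poses are not given: they have to be found in the camera images.
- pail: small open chrome pail with a brass swing handle; 120 mm across the rim, 104 mm across the foot, 75 mm high, 0.39 to 0.62 kg in all. Origin: centre of its underside; z up. Folded, the handle's bar is only about 12 mm off the wall, too little for a finger inside it; nothing is below it, so a slanted fingertip from outside can get under it.
- bail_hinge (a point): middle of the handle's hinge line, on the pail's axis 72 mm above its underside; the hinge line runs along y of this frame (the pail's). The handle is a U of round 7 mm brass rod, 132 mm wide between arm centres; its crossbar is parallel to y, 76 mm from the hinge line, straight over its middle 108 mm. Upright, the bar's centre line is 148 mm above the foot, 73 mm above the rim.
- bail (a joint): angle of the swing handle, rad: 0 = folded level to the pail's -x side, 1.57 = upright, on to 2.9 at the +x side. Friction (0.025 N m, about 1 N at the bar) keeps it where it is left. While it is below 1.25 rad, press on pail or handle with less than 12 N and do not shift the pail by more than a finger's width.
- bail_mid (a point): middle of the handle's crossbar, on the rod's centre line; moves with the handle, y along the bar. This point must end in the hook's seat, so keep the middle 30 mm free of fingers: pinch the bar some 30 mm to one side of it.
- stand: fixed display stand with a brass hook. Origin: on the table straight under the middle of the hook's seat, z up. Black foot plate 170 x 130 x 12 mm, from x = -30 to +140 mm in this frame. The 7 mm hook rod runs from the post to -x, dips into a seat 18 mm wide along x, and turns up to a tip at x = -20 mm. The hook bears 14 N at most, knocks included.
- post_top (a point): top of the stand's black post (16 mm thick), 115 mm behind the seat (stand +x), 295 mm above the table. A collar holds the hook on it at a height that differs each time and is NOT reported: the seat's upper face is 230 to 258 mm above the table. The tip's top is 13.5 mm above the seat face, the rod behind the seat (from x = 24 mm) 12.5 mm.
- candlestick: brass candlestick, 72 mm across the foot, 125 mm high, loose; origin under its centre. Leave alone
- jar: amber glass jar with brass lid, 72 mm across, 100 mm high, loose; origin under its centre. Leave alone
- tray: chrome tray 100 x 120 mm (x, y), 56 mm high rail, with chrome balls and a gold flower 100 mm high over its back rail, loose; origin under its centre. Leave alone
- hook_front (a point): point on the table 120 mm in front of the seat (stand -x): bring the pail in above here. The bar, parallel to the stand's y axis, crosses over the hook's tip from this side, the hook passing between bar and rim, then comes down into the seat.
Mind the look-alikes: they are no part of the job. Leave any blue or red look-alike of the pail alone.

How it is judged:
On the way, in this order (a step that is already met when the one before it is completed fails the run):
1. the handle is upright (1.3 to 1.85 rad) with the pail still standing on the table (value of joint bail between 1.3 and 1.85 rad and height (world z) of pail below 0.006 m and angle between pail's own z axis and vertical below 0.1 rad), for 0.3 s.
2. the pail is lifted at least 40 mm off the table (height (world z) of pail above 0.04 m), for 0.2 s.
3. the hook bears on the handle (over 1 N) at its place while the fingers still hold it (contact force between pail and stand above 1 N and contact force between the fingers and pail above 1 N and height (world z) of pail above 0.06 m and horizontal distance between bail_mid and stand below 0.025 m), for 0.2 s.
At the end, for the whole second after the job is handed in: The pail hangs on the hook by its handle, clear of the table: the middle of the bar within 18 mm of the seat along the hook and within 20 mm across it, the pail level within 0.25 rad and nearly still (under 60 mm/s) (contact force between pail and stand above 1 N and height (world z) of pail above 0.06 m and height (world z) of bail_mid above 0.222 m and x of bail_mid in the frame of stand between -0.018 and 0.018 m and y of bail_mid in the frame of stand between -0.02 and 0.02 m and angle between pail's own z axis and vertical below 0.25 rad and linear speed of pail below 0.06 m/s); the robot touches nothing.
It fails at once if pail shifted more than 30 mm while its handle is still down (below 1.25 rad) (value of joint bail below 1.25 rad and distance of pail from where it was at the start of the episode above 0.03 m and height (world z) of pail below 0.03 m).
It fails at once if fingers press on or clamp pail or handle with more than 12 N while the handle is down (below 1.25 rad) and the pail is on the table (value of joint bail below 1.25 rad and height (world z) of pail below 0.03 m and contact force between the fingers and pail above 12 N).
It fails at once if more than 14 N on the stand or its hook (contact force between stand and anything else above 14 N).
It fails at once if the pail is tipped over (angle between pail's own z axis and vertical above 0.8 rad).
It fails at once if the candlestick, the jar or the tray is shifted more than 15 mm (distance of any of candlestick, jar, tray from where it was at the start of the episode above 0.015 m).
It also fails if it takes over 72 s, if anything falls off the work surface, if the arm or the gripper's body presses on something with over 40 N, if the wrist force passes 120 N, or if a joint passes its speed limit or range.

## Working session

There is one attempt and no reset: what is moved stays moved. The work goes in short steps, Python scripts to look and compute and a tool call to move; the robot and the scene stay as the last step left them, time stands still between calls to the robot, and variables do not carry over. Pictures are saved under pics/ and viewed, and the job is handed in when it is done.

Besides the shell and the picture viewer there is one more tool, called after "Request:" as name([rows], argument=value, ...), one row to a line, values as JSON. drive_tool: Moves the arm, as the interface text tells. Its arguments: {"type":"object","properties":{"rows":{"type":"array"},"grip_force":{"type":"number"}},"required":["rows"]}

```bash
ls; mkdir -p pics; python3 - <<'E'
from bench import ctrl
import cv2
s=ctrl.get_state()
for k in s: print(k,s[k])
for n in ["scene","side","wrist"]:
    d=ctrl.get_image(n); cv2.imwrite(f"pics/{n}0.png",d["img"]); print(n,d["camera_matrix"],d["k1"],d["R"],d["t"])
E
```

```text
pics
time 0.0
joint_positions [-1.27890844  0.32182847 -0.07008388  1.45166954  0.02262028  1.37080547
 -0.05688521]
qd [ 0.00065986 -0.00097289 -0.0017278   0.00082417  0.00047905 -0.00204773
 -0.00183993]
joint_torque [ 3.33510934e-04 -4.91277766e+01 -4.03899886e-01 -3.12532496e+01
 -6.41273288e-02  4.34179860e-02  1.59121837e-04]
position [0.17815827 0.6245584  0.23546068]
tool_rot [ 2.50655662e+00  1.89180108e+00 -2.29421517e-03]
ft_force [-1.30710047 -0.55056519  0.21973777]
torque [-0.02482926  0.01943975 -0.01238082]
grip_width 0.9983233867686692
scene [[389.03176775   0.         259.2072489 ]
 [  0.         389.03176775 191.83207004]
 [  0.           0.           1.        ]] 0.017552529060742353 [[-0.55122012  0.83435034  0.00398645]
 [ 0.67086346  0.44604186 -0.59244314]
 [-0.49608326 -0.32389222 -0.8056024 ]] [ 0.307441   -0.2716812   1.71235942]
side [[496.04591915   0.         255.94038769]
 [  0.         496.04591915 188.04370917]
 [  0.           0.           1.        ]] -0.1374381905715232 [[ 0.99903845 -0.04360186  0.00458745]
 [-0.02048186 -0.55667229 -0.83047965]
 [ 0.03876416  0.82958715 -0.55703008]] [-0.57597267  0.17754253  1.68426442]
wrist [[337.73505813   0.         259.89753109]
 [  0.         337.73505813 190.27157292]
 [  0.           0.           1.        ]] -0.07148694669730962 [[ 2.74348615e-01  9.61630280e-01 -2.06681739e-04]
 [ 9.27575043e-01 -2.64576112e-01  2.63825738e-01]
 [ 2.53648136e-01 -7.25719387e-02 -9.64570338e-01]] [-0.650239   -0.0331656   0.38852084]
```

View pics/scene0.png

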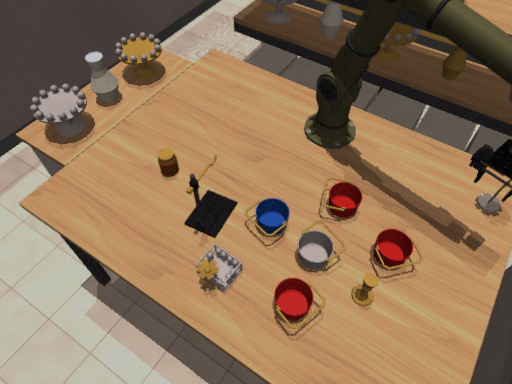

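View pics/side0.png

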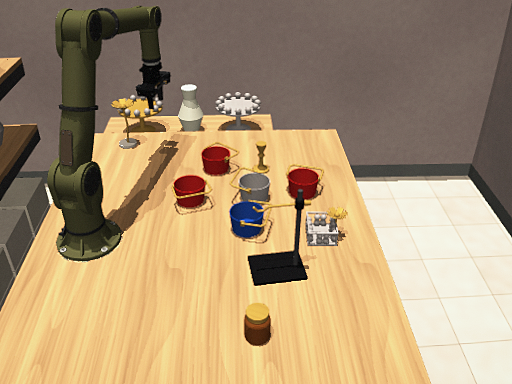

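View pics/wrist0.png

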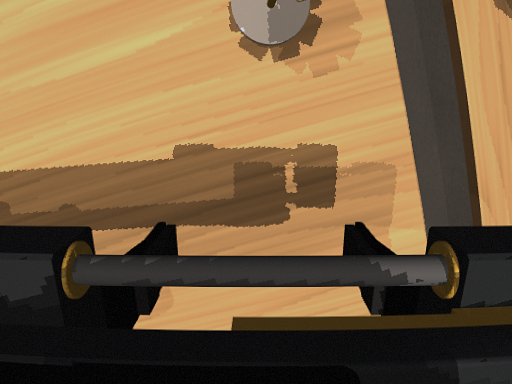

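The scene view shows these candidates for the pail: red at (345,200), (393,250) and (293,300), blue at (272,217), and chrome at (316,250). The chrome tray is at (220,268). I choose the chrome one at (316,250), and the next step is a close crop to check it.

```bash
cat > h.py <<'E'
import numpy as np, cv2
from bench import ctrl
def cam(n):
    return ctrl.get_image(n)
def ray(d,u,v):
    K=d["camera_matrix"]; xd=(u-K[0,2])/K[0,0]; yd=(v-K[1,2])/K[1,1]
    x,y=xd,yd
    for _ in range(20):
        f=1+d["k1"]*(x*x+y*y); x,y=xd/f,yd/f
    R=np.array(d["R"]);t=np.array(d["t"])
    o=-R.T@t; r=R.T@np.array([x,y,1]); return o,r/np.linalg.norm(r)
def onz(d,u,v,z):
    o,r=ray(d,u,v); return o+r*(z-o[2])/r[2]
def proj(d,X):
    c=np.array(d["R"])@np.array(X)+d["t"]; x,y=c[:2]/c[2]; f=1+d["k1"]*(x*x+y*y)
    K=d["camera_matrix"]; return np.array([K[0,0]*x*f+K[0,2],K[1,1]*y*f+K[1,2]])
def tri(o1,r1,o2,r2):
    A=np.stack([r1,-r2],1); s=np.linalg.lstsq(A,o2-o1,rcond=None)[0]
    p=o1+s[0]*r1;q=o2+s[1]*r2; return (p+q)/2,np.linalg.norm(p-q)
def crop(img,x0,y0,x1,y1,name,s=None):
    s=s or min(800/(x1-x0),600/(y1-y0))
    c=cv2.resize(img[y0:y1,x0:x1],None,fx=s,fy=s,interpolation=cv2.INTER_CUBIC)
    cv2.imwrite("pics/"+name,c)
E
python3 - <<'E'
from h import *
a=cv2.imread("pics/scene0.png"); b=cv2.imread("pics/side0.png")
crop(a,280,210,360,270,"sc_pail.png"); crop(a,150,140,250,215,"sc_hook.png")
crop(b,220,160,300,220,"si_pail.png"); crop(b,230,180,350,270,"si_hook.png")
E
```

```text
(no output)
```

View pics/sc_pail.png

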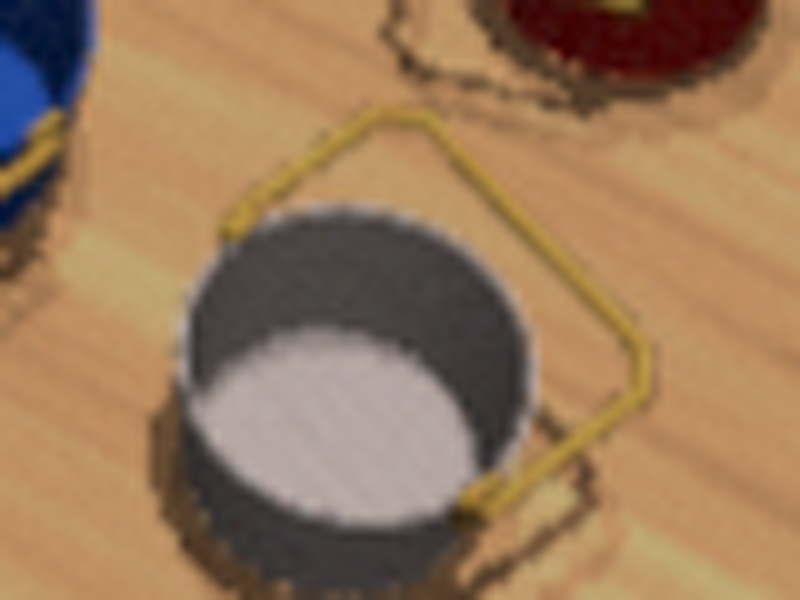

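View pics/sc_hook.png

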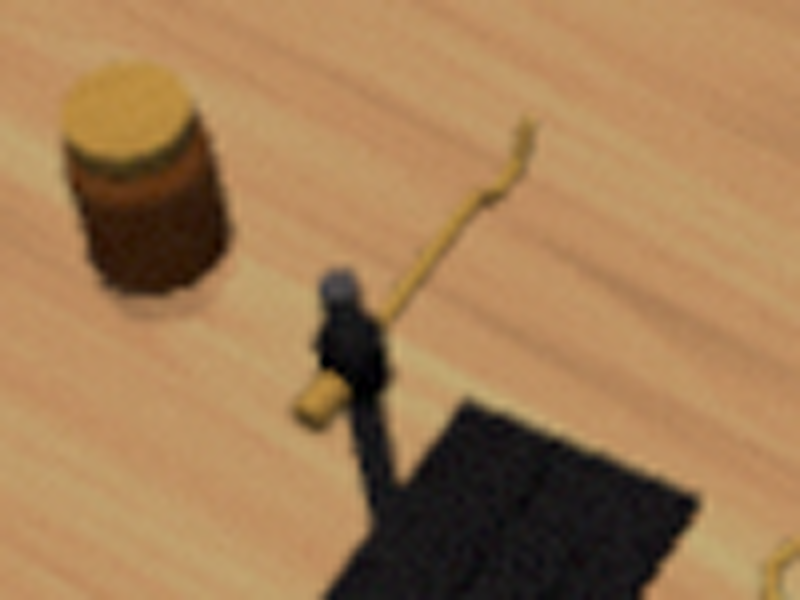

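View pics/si_pail.png

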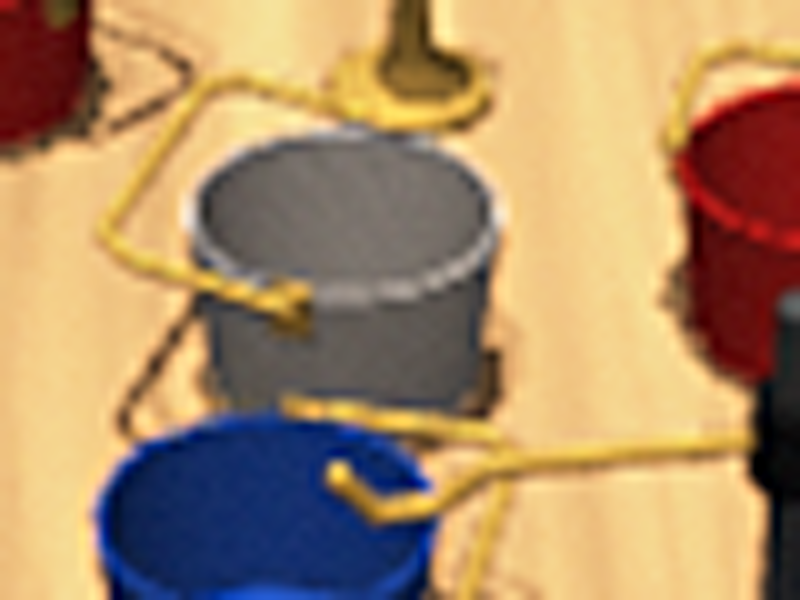

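View pics/si_hook.png

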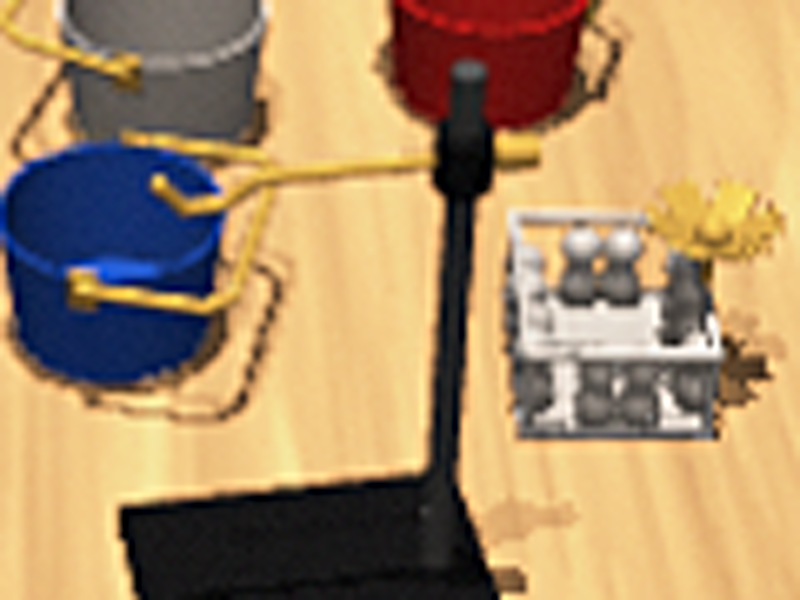

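```bash
python3 - <<'E'
from h import *
from scipy.optimize import least_squares
S=cam("scene"); D=cam("side")
def s_p(x,y): return 280+(x+.5)/10-.5, 210+(y+.5)/10-.5
def d_p(x,y): return 220+(x+.5)/10-.5, 160+(y+.5)/10-.5
def s_h(x,y): return 150+(x+.5)/8-.5, 140+(y+.5)/8-.5
k=800/120
def d_h(x,y): return 230+(x+.5)/k-.5, 180+(y+.5)/k-.5
def fit(pts):
    P=np.array(pts)[:,:2]
    r=least_squares(lambda c: np.hypot(*(P-c[:2]).T)-c[2],[*P.mean(0),.06]); return r.x,np.round(r.fun,4)
print("rim S",fit([onz(S,*s_p(*p),.075) for p in [(182,360),(230,255),(345,205),(450,243),(520,320),(537,370),(350,527),(270,490),(215,440)]]))
print("rim D",fit([onz(D,*d_p(*p),.075) for p in [(190,215),(230,165),(340,132),(440,150),(498,215),(470,265),(360,300),(220,265)]]))
for n,f,d,pts in [("S",s_p,S,[(235,230),(470,505),(405,110),(430,115),(645,350),(645,385)]),("D",d_p,D,[(300,305),(125,255),(100,232),(205,85),(240,78)])]:
    for p in pts: print(n,p,np.round(onz(d,*f(*p),.072),4))
print("posttop",tri(*ray(S,*s_h(338,283)),*ray(D,*d_h(468,70))))
print("tip",tri(*ray(S,*s_h(530,122)),*ray(D,*d_h(160,182))))
print("seat",tri(*ray(S,*s_h(505,178)),*ray(D,*d_h(195,208))))
print("seatback",tri(*ray(S,*s_h(480,198)),*ray(D,*d_h(262,172))))
print("rod at collar",tri(*ray(S,*s_h(388,318)),*ray(D,*d_h(440,160))))
print("plate",[np.round(onz(S,*p,.012),4) for p in [s_h(468,400),s_h(700,498)]],[np.round(onz(D,*d_h(*p),.012),4) for p in [(120,510),(450,474)]])
E
```

```text
rim S (array([0.57961762, 0.23728047, 0.05814404]), array([ 0.0006, -0.0009,  0.0022, -0.001 , -0.001 ,  0.0003,  0.0019,
       -0.0012, -0.0009]))
rim D (array([0.57949042, 0.23318157, 0.05745374]), array([ 0.0008, -0.0017,  0.0007,  0.0005, -0.0003, -0.0003,  0.0001,
        0.0002]))
S (235, 230) [0.5567 0.1773 0.072 ]
S (470, 505) [0.6039 0.2914 0.072 ]
S (405, 110) [0.4823 0.2026 0.072 ]
S (430, 115) [0.4793 0.2108 0.072 ]
S (645, 350) [0.5213 0.3135 0.072 ]
S (645, 385) [0.5331 0.3192 0.072 ]
D (300, 305) [0.5606 0.1777 0.072 ]
D (125, 255) [0.4968 0.2132 0.072 ]
D (100, 232) [0.4875 0.2291 0.072 ]
D (205, 85) [0.5285 0.3326 0.072 ]
D (240, 78) [0.5423 0.3374 0.072 ]
posttop (array([ 0.69359755, -0.15699621,  0.29500416]), np.float64(0.0003467720783807108))
tip (array([ 0.56012089, -0.17269746,  0.2512819 ]), np.float64(0.0020978951902930277))
seat (array([ 0.57736629, -0.17218777,  0.23519445]), np.float64(0.0024586640271335005))
seatback (array([ 0.60413936, -0.16530013,  0.25030796]), np.float64(0.00310573932389037))
rod at collar (array([ 0.67838724, -0.15763148,  0.25129061]), np.float64(0.011741178738005842))
plate [array([ 0.5592, -0.2356,  0.012 ]), array([ 0.5443, -0.1091,  0.012 ])] [array([ 0.5443, -0.115 ,  0.012 ]), array([ 0.7077, -0.095 ,  0.012 ])]
```

The crop confirms the chrome pail. Its handle is folded towards scene upper right, with crossbar ends near (323,221) and (344,245). The stand's hook has its tip at scene (216,155) and side (254,207).

```bash
cat >> h.py <<'E'
from scipy.spatial.transform import Rotation as Ro
def rows(target, yaw, s=None):
    """shift in tool axes (scaled) and spin to reach target with tool x at yaw"""
    s=s or ctrl.get_state(); R=Ro.from_rotvec(s["tool_rot"]).as_matrix()
    d=R.T@(np.array(target)-s["position"])/.3
    Rt=np.array([[np.cos(yaw),np.sin(yaw),0],[np.sin(yaw),-np.cos(yaw),0],[0,0,-1]]).T
    Rt=np.stack([[np.cos(yaw),np.sin(yaw),0],[np.sin(yaw),-np.cos(yaw),0],[0,0,-1]],1)
    w=Ro.from_matrix(R.T@Rt).as_rotvec()
    return np.round(d,4),np.round(w/np.pi,4)
def st():
    s=ctrl.get_state(); R=Ro.from_rotvec(s["tool_rot"]).as_matrix()
    print("t",round(s["time"],2),"p",np.round(s["position"],4),"yaw",np.round(np.degrees(np.arctan2(R[1,0],R[0,0])),2),"zax",np.round(R[:,2],3),"F",np.round(s["ft_force"],2),"w",round(s["grip_width"],3))
E
python3 - <<'E'
from h import *
S=cam("scene"); D=cam("side")
def s_p(x,y): return 280+(x+.5)/10-.5, 210+(y+.5)/10-.5
def d_p(x,y): return 220+(x+.5)/10-.5, 160+(y+.5)/10-.5
for a,b in [((645,352),(202,85)),((428,113),(102,232)),((405,110),(112,245)),((235,230),(300,300))]:
    print(tri(*ray(S,*s_p(*a)),*ray(D,*d_p(*b))))
print(rows([.57,.24,.25],np.radians(-22))); st()
W=cam("wrist"); print(-np.array(W["R"]).T@W["t"])
R=Ro.from_rotvec(ctrl.get_state()["tool_rot"]).as_matrix(); print(R.T@(-np.array(W["R"]).T@W["t"]-ctrl.get_state()["position"]))
E
```

```text
(array([0.52760369, 0.31490223, 0.0825565 ]), np.float64(0.0010906538001425675))
(array([0.48765584, 0.2118058 , 0.083999  ]), np.float64(0.002050707534680997))
(array([0.49096773, 0.20444394, 0.08328047]), np.float64(0.0028874688126366687))
(array([0.55958461, 0.17764711, 0.07496821]), np.float64(0.0022846147103430703))
(array([-0.876 ,  1.6076, -0.0451]), array([1.000e-04, 1.000e-04, 5.338e-01]))
t 0.35 p [0.1783 0.625  0.2364] yaw 74.08 zax [-0. -0. -1.] F [ 0.33 -0.18  0.12] w 0.998
[0.11064397 0.64488181 0.38412729]
[ 0.00052786 -0.07047193 -0.14768824]
```

Request:
drive_tool([
  [[-0.52, 0.96, 0, 0.534, 0], [-0.52, 0.96, 0, 0.534, 0], [-0.52, 0.96, 0, 0.534, 0], [-0.52, 0.96, 0, 0.534, 0], [-0.52, 0.96, 0, 0.534, 0], [-0.52, 0.96, 0, 0.534, 0], [-0.52, 0.96, 0, 0.534, 0], [-0.52, 0.96, 0, 0.534, 0], [-0.52, 0.96, 0, 0.534, 0], [-0.52, 0.96, 0, 0.534, 0], [-0.52, 0.96, 0, 0.534, 0]],
], grip_force=5)

```text
time: 1.78
position: [0.4124, 0.3962, 0.2366]
tool_rot: [-3.085, 0.596, -0.0]
ft_force: [0.1, -0.1, -1.0]
grip_width: 0.999
```

```bash
python3 - <<'E'
from h import *
st(); print(rows([.54,.25,.25],np.radians(-21.5)))
E
```

```text
t 1.77 p [0.4124 0.3962 0.2366] yaw -21.86 zax [ 0.  0. -1.] F [ 0.08 -0.12 -0.98] w 0.999
(array([ 0.5762,  0.2937, -0.0446]), array([-0.   , -0.   , -0.002]))
```

Request:
drive_tool([
  [[0.576, 0.294, -0.045, -0.002, 0], [0.576, 0.294, -0.045, -0.002, 0], [0.576, 0.294, -0.045, -0.002, 0], [0.576, 0.294, -0.045, -0.002, 0], [0.576, 0.294, -0.045, -0.002, 0], [0.576, 0.294, -0.045, -0.002, 0]],
])

```text
time: 2.52
position: [0.5383, 0.2516, 0.2498]
tool_rot: [-3.086, 0.585, 0.002]
ft_force: [-0.1, 1.3, 0.4]
grip_width: 1.002
```

```bash
python3 - <<'E'
from h import *
st(); d=cam("wrist"); cv2.imwrite("pics/w1.png",d["img"]); crop(d["img"],0,0,512,384,"w1b.png")
E
```

```text
t 2.52 p [0.5383 0.2516 0.2498] yaw -21.45 zax [-0.001  0.001 -1.   ] F [-0.08  1.28  0.35] w 1.002
```

View pics/w1b.png

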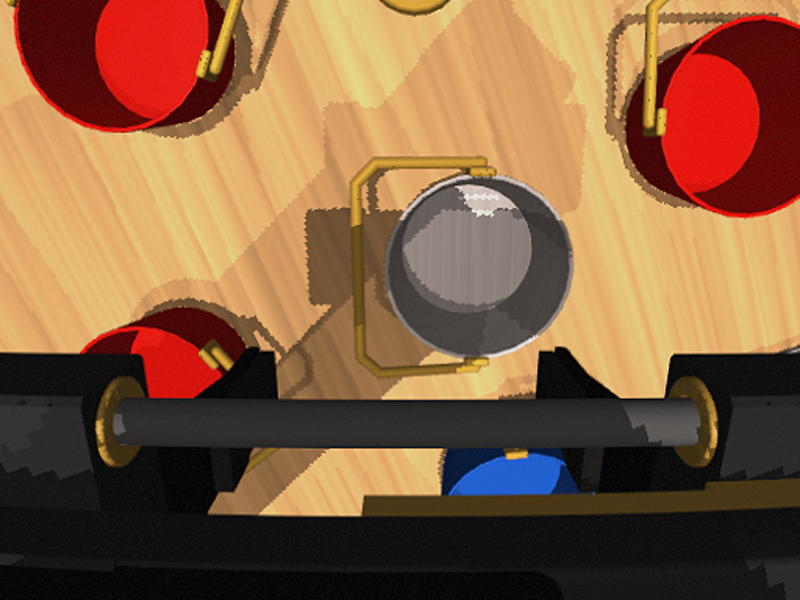

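The wrist view shows the chrome pail in the middle. Its rim centre is near (480,266) of the 800-wide picture. The handle bar runs down x≈357 from y 185 to 355, nearly parallel to the tool's y axis.

```bash
python3 - <<'E'
from h import *
from scipy.optimize import least_squares
W=cam("wrist");S=cam("scene");D=cam("side")
f=lambda x,y:((x+.5)/1.5625-.5,(y+.5)/1.5625-.5)
P=np.array([onz(W,*f(*p),.075)[:2] for p in [(387,266),(573,266),(480,176),(480,358),(413,200),(546,202),(415,330),(546,330)]])
r=least_squares(lambda c: np.hypot(*(P-c[:2]).T)-c[2],[*P.mean(0),.06]); print(r.x,r.fun.round(4))
a=[onz(W,*f(*p),.083) for p in [(356,190),(360,350)]]; print(a)
h=[onz(W,*f(*p),.073) for p in [(482,170),(472,362)]]; print(h)
def s_p(x,y): return 280+(x+.5)/10-.5, 210+(y+.5)/10-.5
# bar height by scene & wrist: ends
for w,s in [((356,187),(645,352)),((360,357),(430,113))]:
    print(tri(*ray(W,*f(*w)),*ray(S,*s_p(*s))))
E
```

```text
[0.58348406 0.23706745 0.05840493] [-0.0001  0.0001 -0.0007  0.0005  0.002  -0.001  -0.0017  0.0009]
[array([0.53115209, 0.31111927, 0.083     ]), array([0.49467375, 0.2179711 , 0.083     ])]
[array([0.60514574, 0.29419949, 0.073     ]), array([0.55798342, 0.17993098, 0.073     ])]
(array([0.53230852, 0.3141069 , 0.08914897]), np.float64(0.0025598914365133206))
(array([0.49542068, 0.21661212, 0.09719738]), np.float64(0.0034513833591278626))
```

```bash
python3 - <<'E'
from h import *
st(); print(rows([.5385,.2542,.083],np.radians(-21.9)))
S=cam("scene"); print("candle",onz(S,363,298,0),"jar",onz(S,169,171,0))
E
```

```text
t 2.73 p [0.5387 0.2508 0.25  ] yaw -21.52 zax [-0.  0. -1.] F [ 0.26 -0.11  0.42] w 1.002
(array([-0.0046, -0.01  ,  0.5567]), array([-0.0001,  0.0001,  0.0021]))
candle [0.62122204 0.44394459 0.        ] jar [ 0.5660532  -0.43069299  0.        ]
```

Request:
drive_tool([
  [[-0.005, -0.01, 0.15, 0.002, 0], [-0.005, -0.01, 0.3, 0.002, 0], [-0.005, -0.01, 0.42, 0.002, 0], [-0.005, -0.01, 0.5, 0.002, 0], [-0.005, -0.01, 0.54, 0.002, 0], [-0.005, -0.01, 0.557, 0.002, 0], [-0.005, -0.01, 0.557, 0.002, 0], [-0.005, -0.01, 0.557, 0.002, 0]],
])

```text
time: 3.78
position: [0.54, 0.2532, 0.0841]
tool_rot: [-3.082, 0.6, -0.002]
ft_force: [0.4, 0.5, -0.7]
grip_width: 1.0
```

```bash
python3 - <<'E'
from h import *
st(); d=cam("wrist"); crop(d["img"],0,0,512,384,"w2.png")
d=cam("side"); crop(d["img"],210,140,310,215,"d2.png")
d=cam("scene"); crop(d["img"],270,190,370,265,"s2.png")
E
```

```text
t 3.77 p [0.54   0.2532 0.0841] yaw -22.03 zax [ 0.002  0.001 -1.   ] F [ 0.36  0.47 -0.67] w 1.0
```

View pics/w2.png

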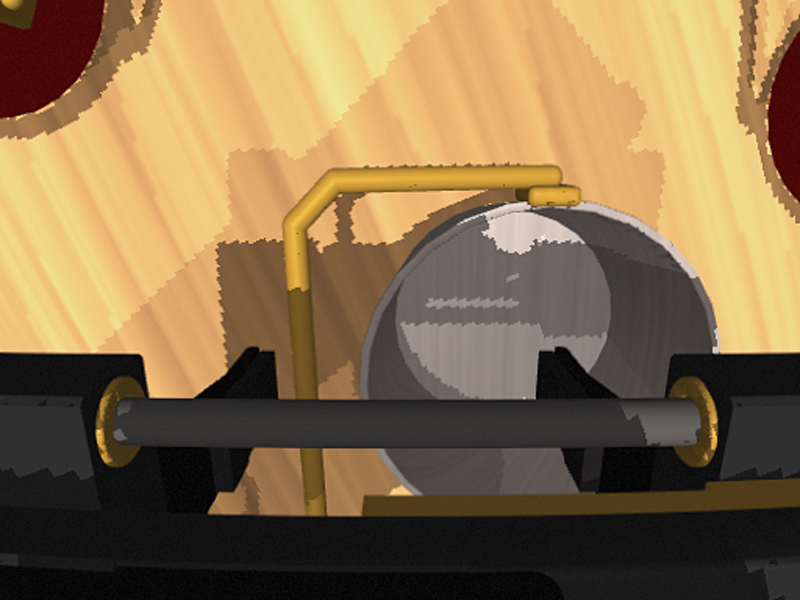

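View pics/d2.png

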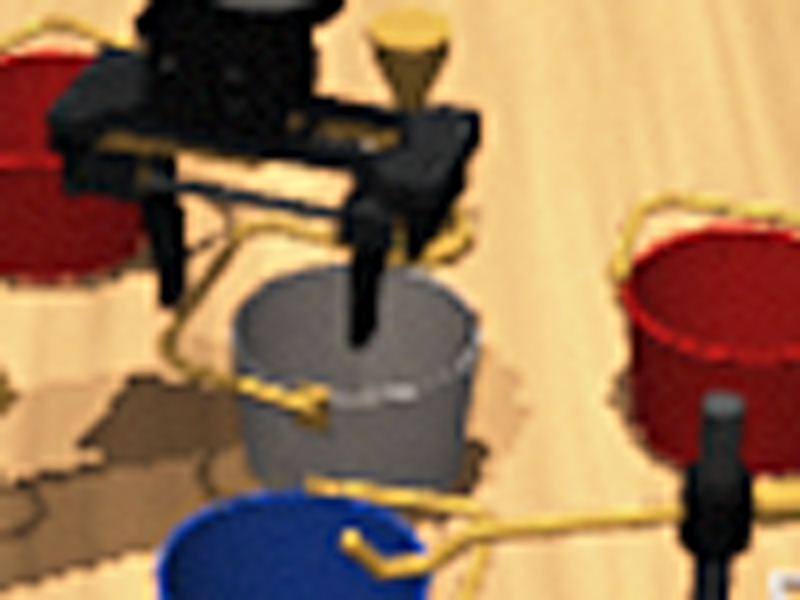

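View pics/s2.png

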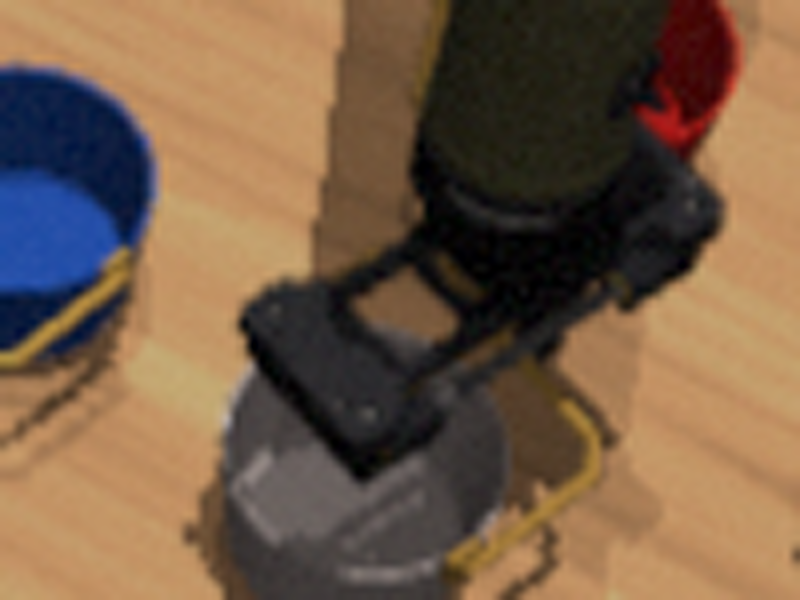

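Both fingers are placed: the outer one outside the bar with its tip at side (231,177), the inner one inside the pail mouth. I now approach the bar in small steps.

Request:
drive_tool([
  [[0.014, 0, 0, 0, 0], [0.027, 0, 0, 0, 0], [0.03, 0, 0, 0, 0], [0.034, 0, 0, 0, 0], [0.034, 0, 0, 0, 0]],
])

```text
time: 4.55
position: [0.5481, 0.2492, 0.0827]
tool_rot: [3.083, -0.6, -0.002]
ft_force: [-1.5, 0.6, -0.2]
grip_width: 0.999
```

```bash
python3 - <<'E'
from h import *
st(); d=cam("wrist"); crop(d["img"],100,80,420,320,"w3.png");st()
E
```

```text
t 4.55 p [0.5481 0.2492 0.0827] yaw -22.01 zax [-0.001 -0.    -1.   ] F [-1.5   0.6  -0.22] w 0.999
t 4.6 p [0.5481 0.2492 0.0827] yaw -22.01 zax [-0.001 -0.    -1.   ] F [-1.74  0.95 -0.07] w 0.999
```

View pics/w3.png

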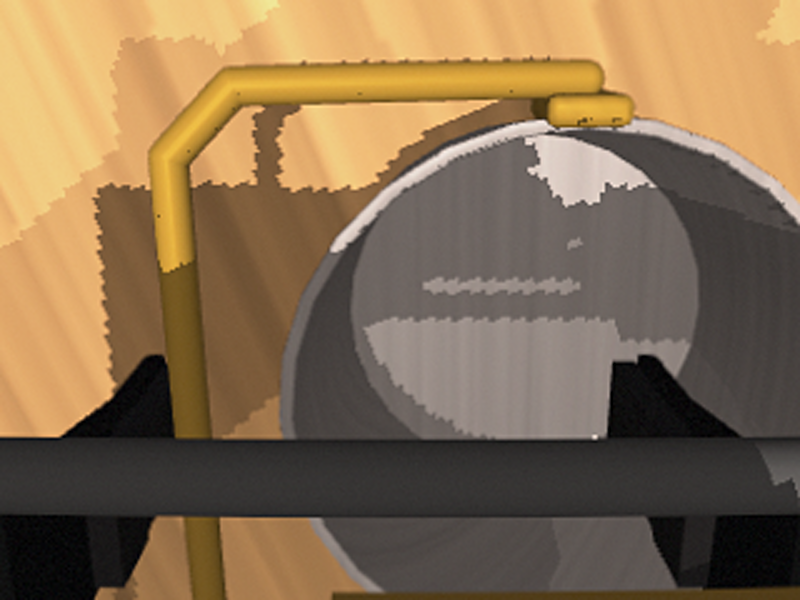

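Request:
drive_tool([
  [[0.003, 0, 0, 0, 0], [0.005, 0, -0.006, 0, 0], [0.007, 0, -0.013, 0, 0], [0.009, 0, -0.02, 0, 0], [0.011, 0, -0.027, 0, 0], [0.013, 0, -0.034, 0, 0], [0.014, 0, -0.04, 0, 0], [0.015, 0, -0.047, 0, 0], [0.015, 0, -0.047, 0, 0]],
])

```text
time: 5.72
position: [0.5529, 0.2475, 0.0973]
tool_rot: [-3.083, 0.6, 0.0]
ft_force: [-3.1, 1.2, -0.1]
grip_width: 0.997
```

```bash
python3 - <<'E'
from h import *
st(); d=cam("wrist"); crop(d["img"],100,80,420,320,"w4.png");st()
d=cam("side"); crop(d["img"],220,150,290,202,"d4.png")
E
```

```text
t 5.72 p [0.5529 0.2475 0.0973] yaw -22.03 zax [ 0.  0. -1.] F [-3.07  1.16 -0.11] w 0.997
t 5.78 p [0.5528 0.2475 0.0972] yaw -22.03 zax [-0.  0. -1.] F [-3.11  1.77  1.28] w 1.001
```

View pics/w4.png

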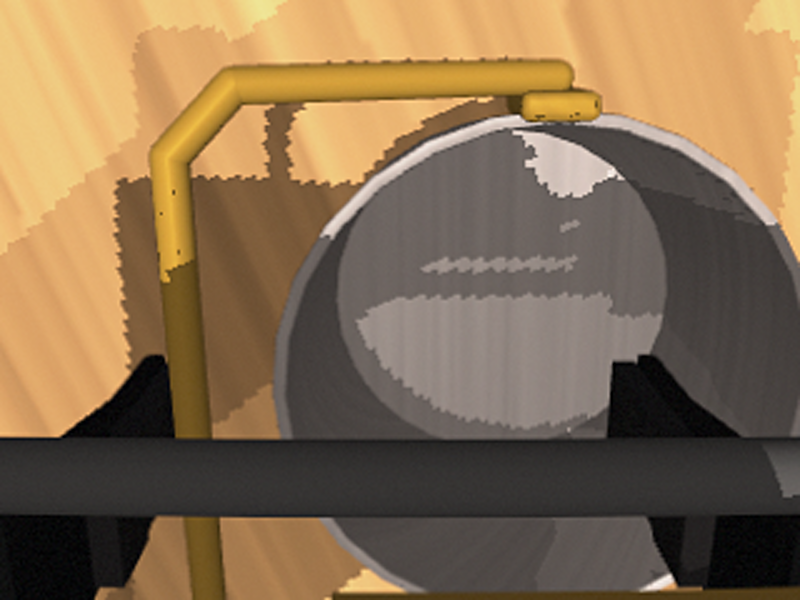

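View pics/d4.png

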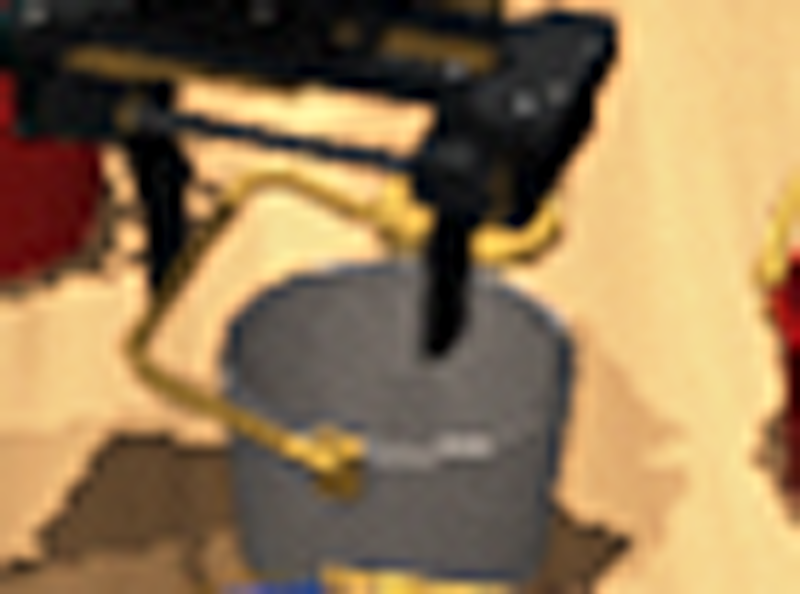

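The handle follows the pad: the bar is about 15 mm higher, the force is about 3.3 N, and the pail has not slid. I continue along the arc.

Request:
drive_tool([
  [[0.004, 0, -0.009, 0, 0], [0.008, 0, -0.018, 0, 0], [0.013, 0, -0.027, 0, 0], [0.018, 0, -0.036, 0, 0], [0.024, 0, -0.045, 0, 0], [0.03, 0, -0.053, 0, 0], [0.036, 0, -0.061, 0, 0], [0.043, 0, -0.069, 0, 0], [0.05, 0, -0.076, 0, 0], [0.057, 0, -0.082, 0, 0], [0.057, 0, -0.082, 0, 0]],
])

```text
time: 7.2
position: [0.569, 0.2409, 0.122]
tool_rot: [-3.083, 0.601, -0.0]
ft_force: [-4.2, 2.2, 2.5]
grip_width: 1.0
```

```bash
python3 - <<'E'
from h import *
st(); d=cam("wrist"); crop(d["img"],100,80,420,320,"w5.png")
d=cam("side"); crop(d["img"],220,150,290,202,"d5.png")
E
```

```text
t 7.2 p [0.569  0.2409 0.122 ] yaw -22.05 zax [ 0.  0. -1.] F [-4.19  2.18  2.51] w 1.0
```

View pics/w5.png

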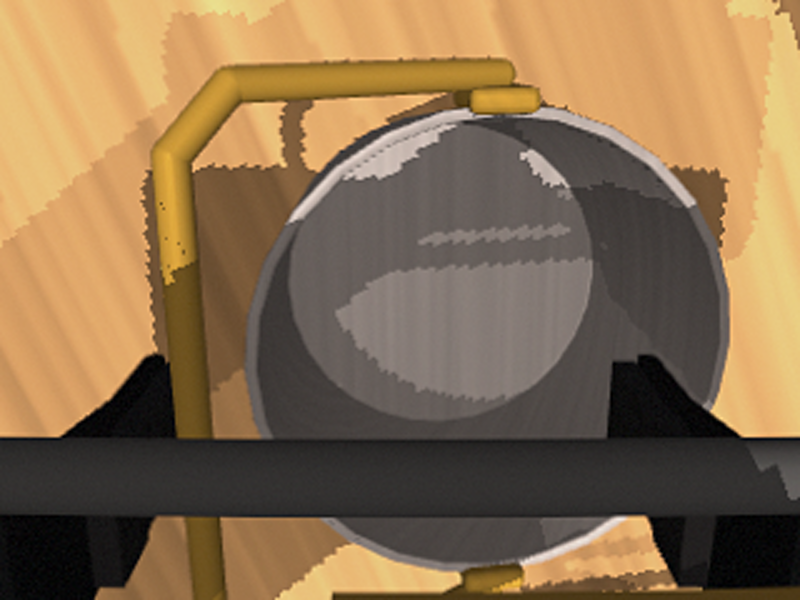

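View pics/d5.png

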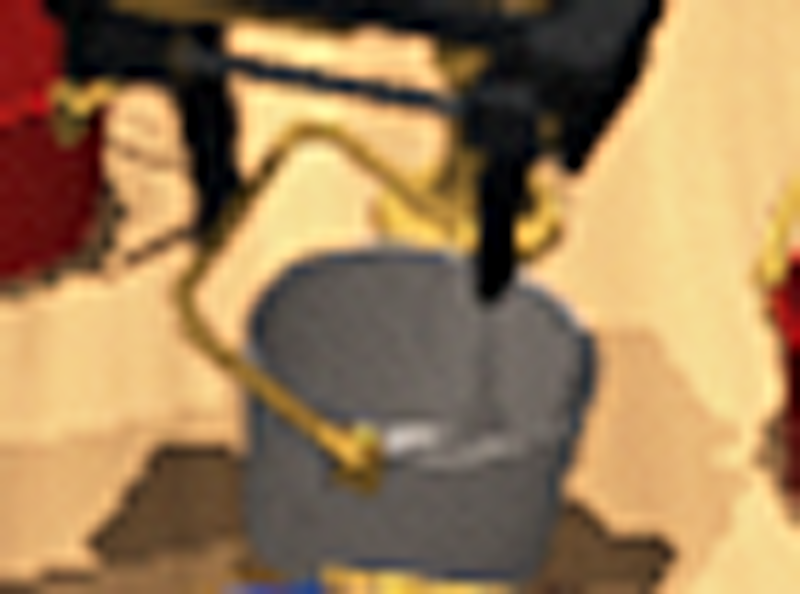

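The side view shows the pail leaning slightly, because the pad's friction now holds the bar down (Fz is +2.5 N). I raise the tool with little inward motion to relieve it.

Request:
drive_tool([
  [[-0.004, 0, -0.006, 0, 0], [-0.006, 0, -0.013, 0, 0], [-0.006, 0, -0.02, 0, 0], [-0.006, 0, -0.02, 0, 0]],
])

```text
time: 7.8
position: [0.5682, 0.2409, 0.128]
tool_rot: [-3.083, 0.601, -0.004]
ft_force: [-0.8, 0.4, 0.4]
grip_width: 1.005
```

```bash
python3 - <<'E'
from h import *
st(); d=cam("wrist"); crop(d["img"],100,80,420,320,"w6.png")
d=cam("side"); crop(d["img"],220,150,290,202,"d6.png");st()
E
```

```text
t 7.8 p [0.5682 0.2409 0.128 ] yaw -22.08 zax [ 0.002 -0.    -1.   ] F [-0.78  0.37  0.45] w 1.005
t 7.9 p [0.5679 0.2407 0.1277] yaw -22.08 zax [ 0.002 -0.001 -1.   ] F [-0.02  0.06  0.21] w 1.002
```

View pics/w6.png

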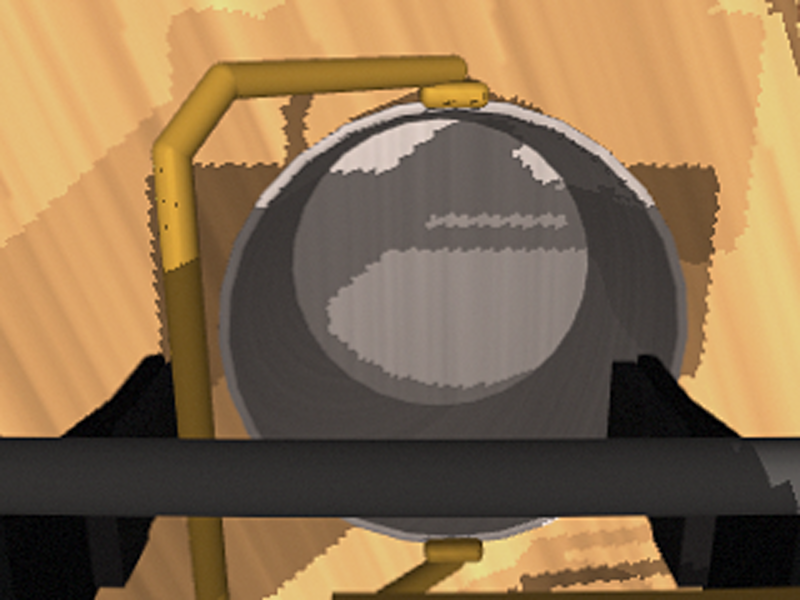

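View pics/d6.png

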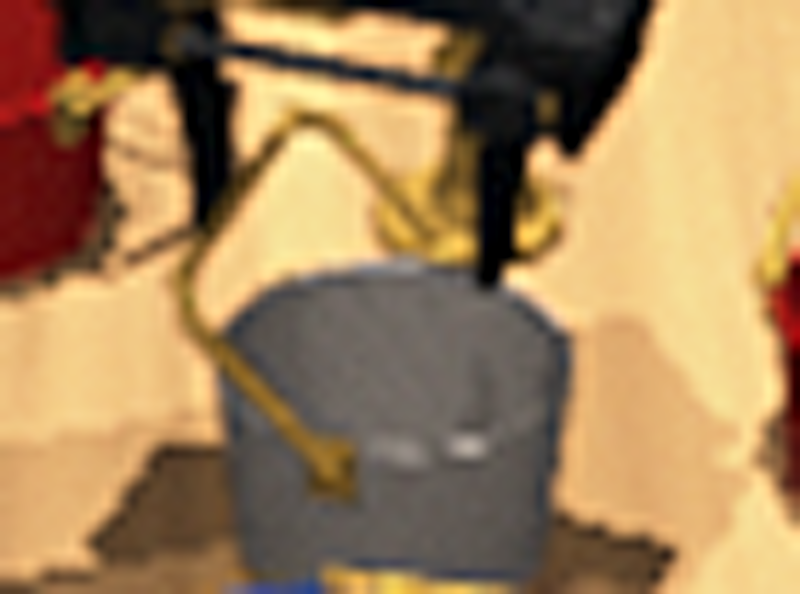

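Request:
drive_tool([
  [[0.01, 0, -0.014, 0, 0], [0.02, 0, -0.026, 0, 0], [0.03, 0, -0.036, 0, 0], [0.04, 0, -0.044, 0, 0], [0.05, 0, -0.051, 0, 0], [0.06, 0, -0.057, 0, 0], [0.07, 0, -0.063, 0, 0], [0.08, 0, -0.069, 0, 0], [0.088, 0, -0.073, 0, 0], [0.088, 0, -0.075, 0, 0]],
])

```text
time: 9.15
position: [0.5918, 0.2314, 0.1503]
tool_rot: [3.084, -0.601, 0.001]
ft_force: [-0.8, -0.8, 0.5]
grip_width: 1.001
```

```bash
python3 - <<'E'
from h import *
st(); d=cam("wrist"); crop(d["img"],100,80,420,320,"w7.png")
d=cam("side"); crop(d["img"],220,150,290,202,"d7.png");st()
E
```

```text
t 9.15 p [0.5918 0.2314 0.1503] yaw -22.05 zax [ 0. -0. -1.] F [-0.76 -0.78  0.5 ] w 1.001
t 9.25 p [0.5917 0.2316 0.1503] yaw -22.04 zax [ 0.  0. -1.] F [ 0.15 -0.52  0.16] w 0.998
```

View pics/w7.png

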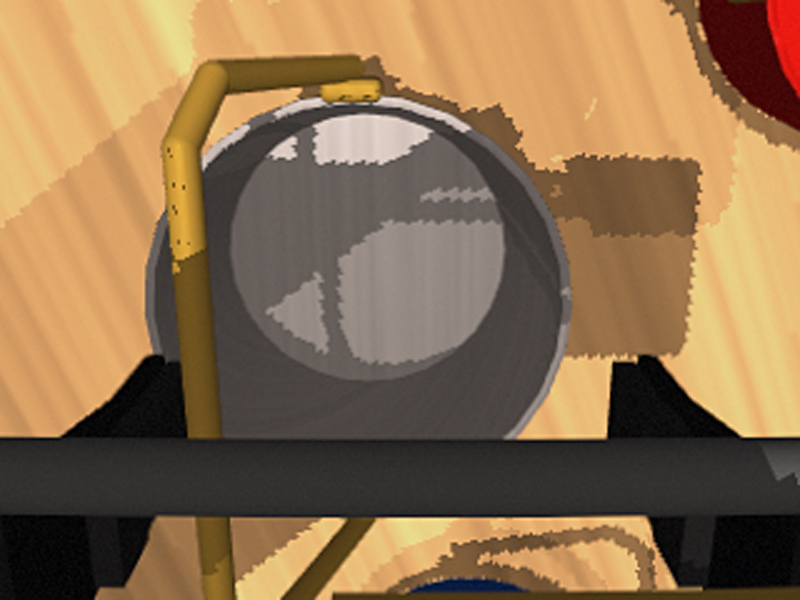

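View pics/d7.png

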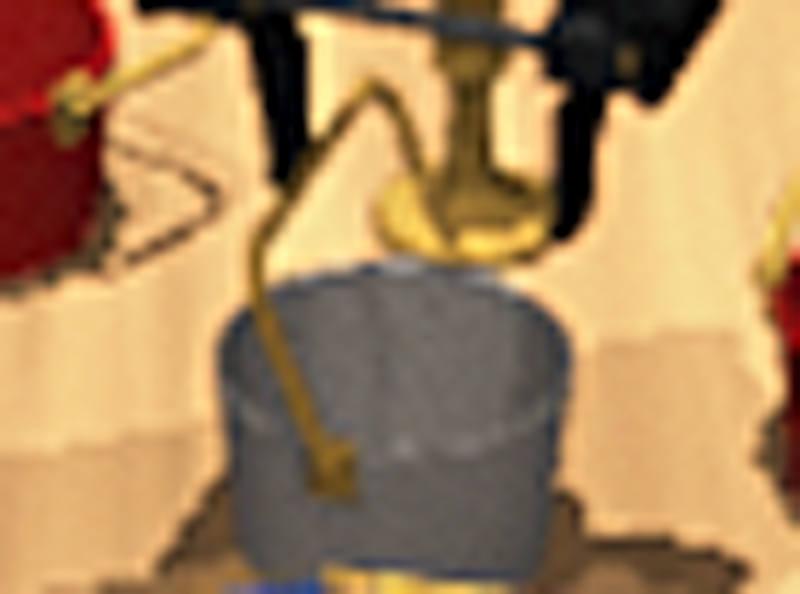

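The pail stands flat where it was, and the handle is at about 1.17 rad. I push on to upright.

Request:
drive_tool([
  [[0.012, 0, -0.004, 0, 0], [0.024, 0, -0.007, 0, 0], [0.036, 0, -0.01, 0, 0], [0.048, 0, -0.013, 0, 0], [0.06, 0, -0.015, 0, 0], [0.072, 0, -0.016, 0, 0], [0.084, 0, -0.016, 0, 0], [0.094, 0, -0.016, 0, 0], [0.1, 0, -0.016, 0, 0], [0.1, 0, -0.016, 0, 0]],
])

```text
time: 10.5
position: [0.6195, 0.2203, 0.1549]
tool_rot: [3.084, -0.601, 0.0]
ft_force: [-0.3, -0.2, 0.3]
grip_width: 1.003
```

```bash
python3 - <<'E'
from h import *
st(); d=cam("wrist"); crop(d["img"],0,0,512,384,"w8.png")
d=cam("side"); crop(d["img"],220,150,290,202,"d8.png");st()
E
```

```text
t 10.5 p [0.6195 0.2203 0.1549] yaw -22.04 zax [ 0. -0. -1.] F [-0.27 -0.22  0.28] w 1.003
t 10.6 p [0.6194 0.2204 0.155 ] yaw -22.03 zax [ 0. -0. -1.] F [ 0.31 -0.78 -0.04] w 0.995
```

View pics/w8.png

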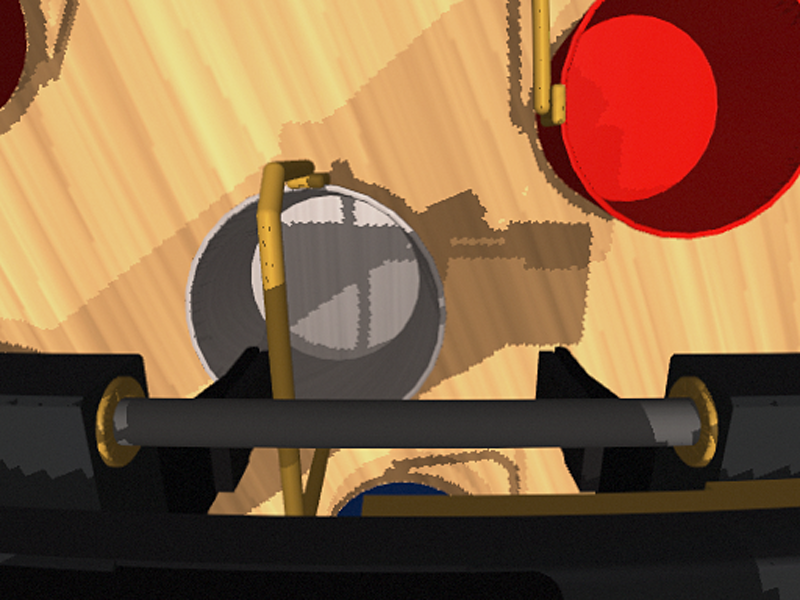

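View pics/d8.png

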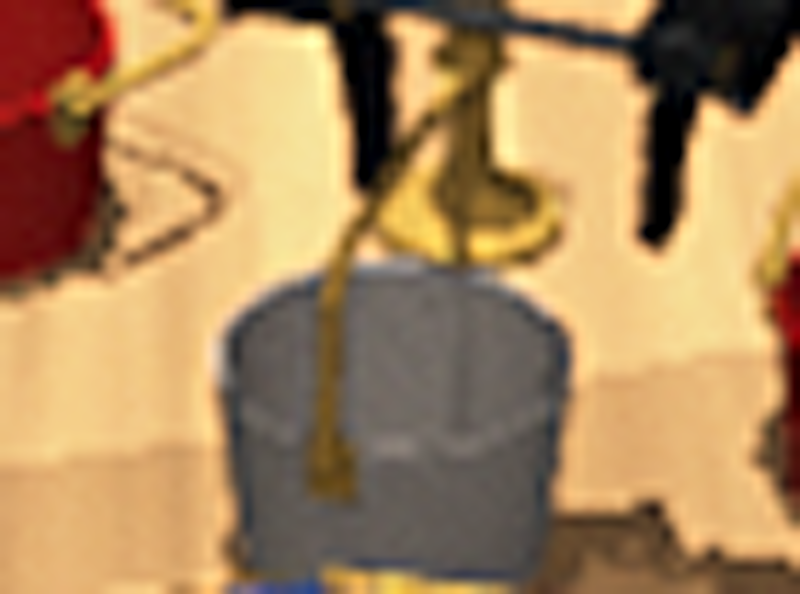

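The handle is upright at about 1.55 rad and the pail stands unmoved. Next I back off, shift 30 mm along the bar, centre the jaws on it and lower to grasp height.

Request:
drive_tool([
  [[-0.03, 0, 0, 0, 0], [-0.06, 0.03, 0, 0, 0], [-0.1, 0.07, 0, 0, 0], [-0.133, 0.1, 0.02, 0, 0], [-0.133, 0.1, 0.04, 0, 0], [-0.133, 0.1, 0.04, 0, 0]],
])

```text
time: 11.35
position: [0.5708, 0.2077, 0.1426]
tool_rot: [3.084, -0.6, -0.001]
ft_force: [0.1, -0.3, -0.4]
grip_width: 1.001
```

```bash
python3 - <<'E'
from h import *
st(); d=cam("wrist"); crop(d["img"],0,0,512,384,"w9.png")
d=cam("side"); crop(d["img"],220,140,300,200,"d9.png");st()
E
```

```text
t 11.35 p [0.5708 0.2077 0.1426] yaw -22.02 zax [-0. -0. -1.] F [ 0.15 -0.32 -0.44] w 1.001
t 11.45 p [0.5715 0.2078 0.1431] yaw -22.03 zax [ 0.  0. -1.] F [ 0.57 -0.65  0.13] w 1.0
```

View pics/w9.png

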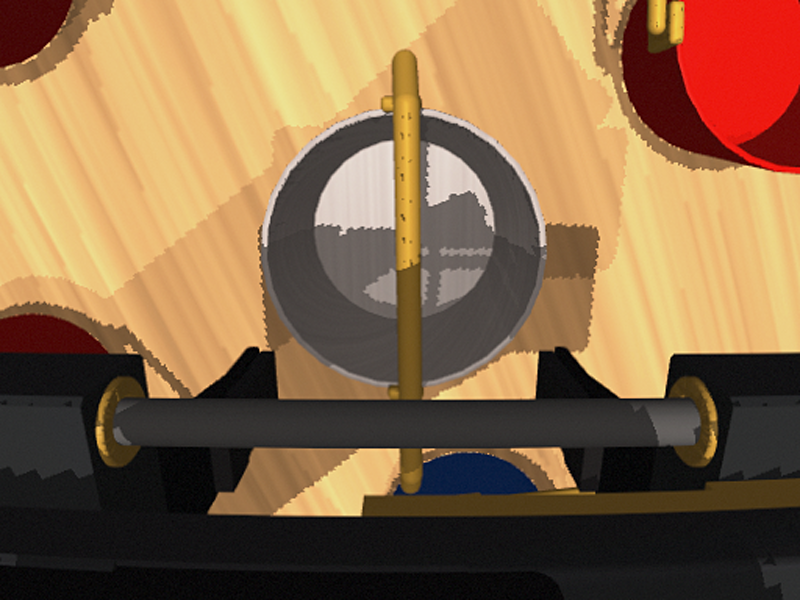

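View pics/d9.png

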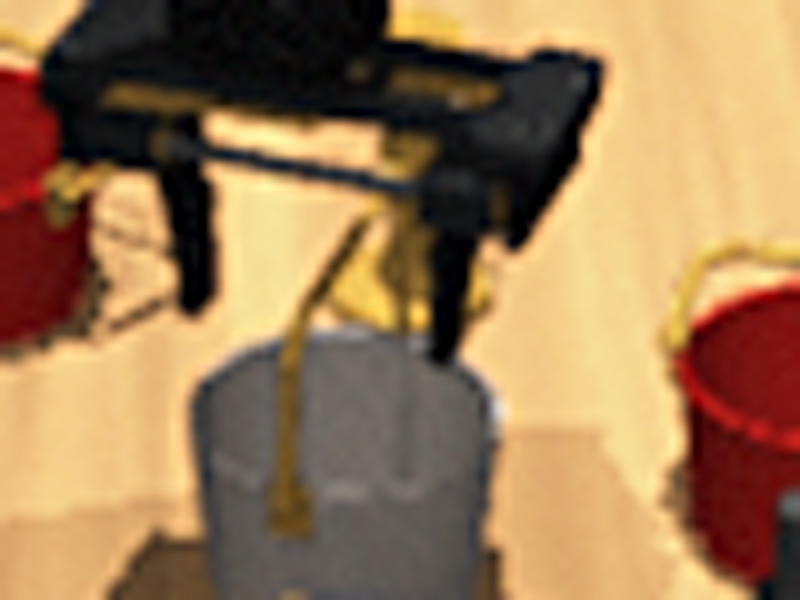

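Request:
drive_tool([
  [[0, 0, 0, 0, 150], [0, 0, 0, 0, 200], [0, 0, 0, 0, 255], [0, 0, 0, 0, 255], [0, 0, 0, 0, 255], [0, 0, 0, 0, 255], [0, 0, 0, 0, 255], [0, 0, 0, 0, 255]],
], grip_force=45)

```text
time: 12.45
position: [0.5711, 0.2076, 0.143]
tool_rot: [-3.084, 0.6, -0.0]
ft_force: [-0.3, -0.3, 0.5]
grip_width: 0.171
```

```bash
python3 - <<'E'
from h import *
st(); d=cam("wrist"); crop(d["img"],0,0,512,384,"w10.png")
d=cam("side"); crop(d["img"],220,140,300,200,"d10.png");st()
E
```

```text
t 12.45 p [0.5711 0.2076 0.143 ] yaw -22.03 zax [ 0.  0. -1.] F [-0.34 -0.34  0.48] w 0.171
t 12.55 p [0.5711 0.2076 0.143 ] yaw -22.03 zax [ 0.  0. -1.] F [ 0.37 -0.01  0.81] w 0.081
```

View pics/w10.png

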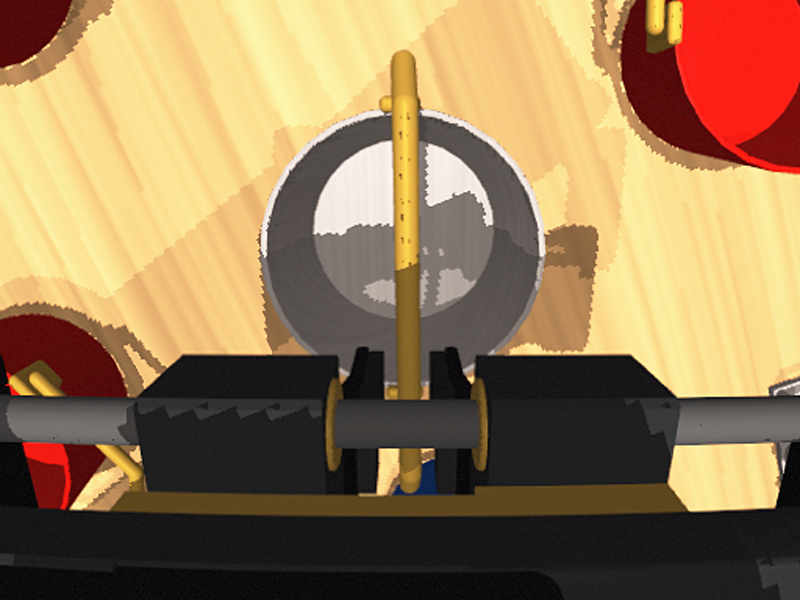

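View pics/d10.png

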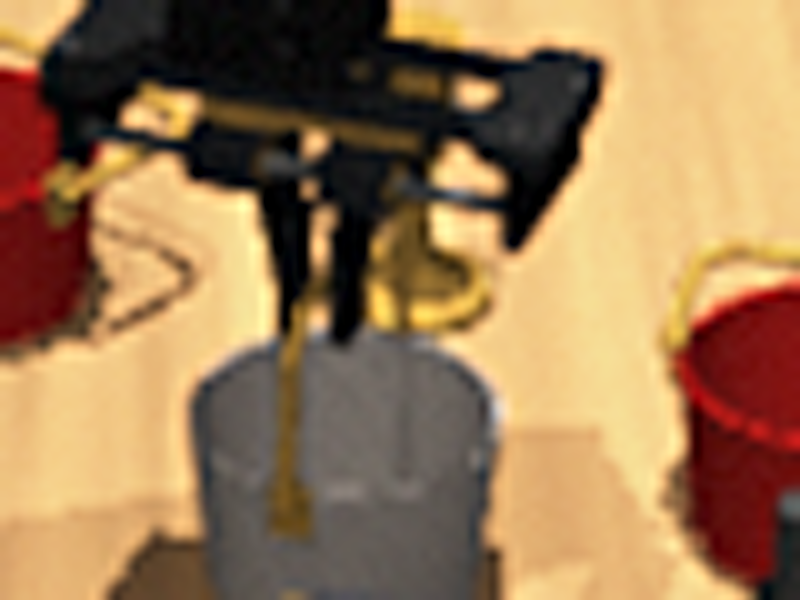

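Request:
drive_tool([
  [[0, 0, 0, 0, 255], [0, 0, 0, 0, 255], [0, 0, 0, 0, 255], [0, 0, -0.01, 0, 255], [0, 0, -0.03, 0, 255], [0, 0, -0.06, 0, 255], [0, 0, -0.09, 0, 255], [0, 0, -0.1, 0, 255], [0, 0, -0.1, 0, 255]],
])

```text
time: 13.68
position: [0.5713, 0.2076, 0.1734]
tool_rot: [-3.083, 0.6, -0.001]
ft_force: [-0.5, 0.1, -5.6]
grip_width: 0.06
```

```bash
python3 - <<'E'
from h import *
st(); d=cam("wrist"); crop(d["img"],0,0,512,384,"w11.png")
d=cam("side"); crop(d["img"],210,110,310,185,"d11.png");st()
E
```

```text
t 13.68 p [0.5713 0.2076 0.1734] yaw -22.04 zax [ 0.001  0.    -1.   ] F [-0.53  0.11 -5.63] w 0.06
t 13.78 p [0.5709 0.2075 0.1727] yaw -22.04 zax [-0. -0. -1.] F [-0.55  0.28 -5.66] w 0.066
```

View pics/w11.png

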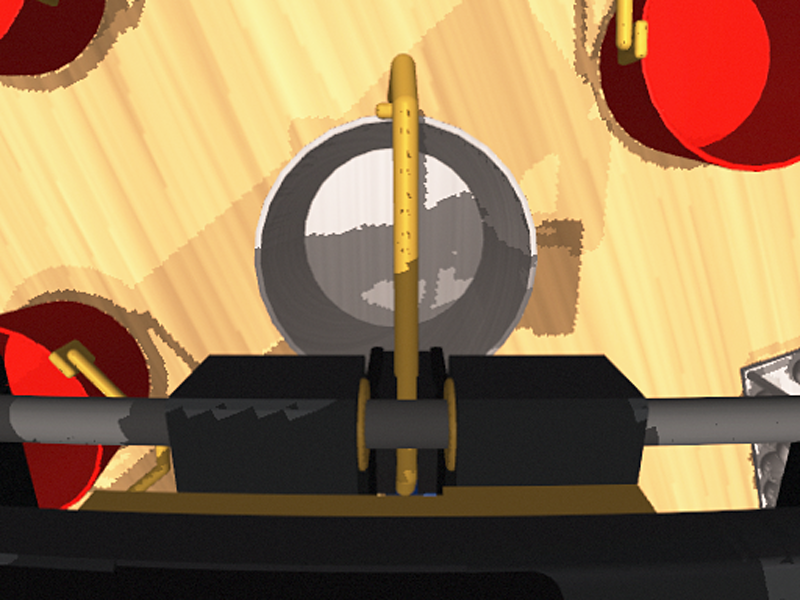

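View pics/d11.png

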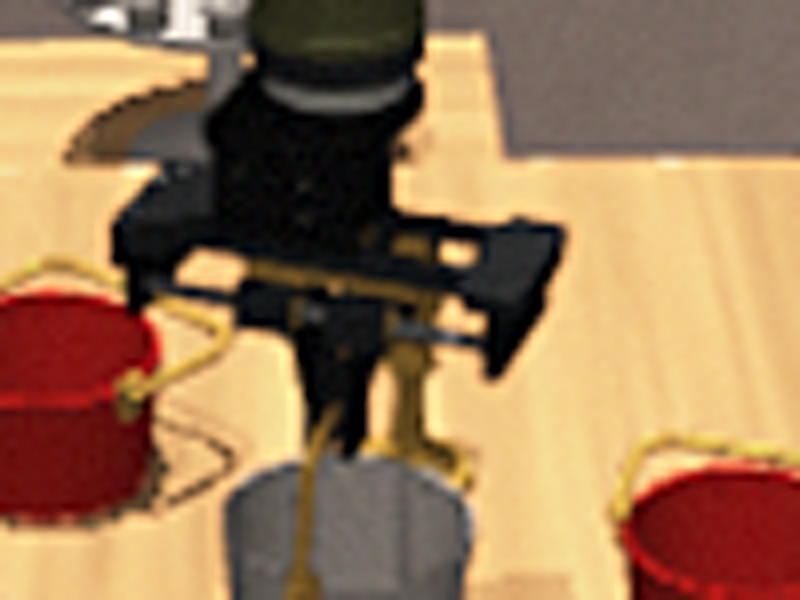

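The pail is lifted 30 mm and reads about 5.7 N. I lift on to transit height.

Request:
drive_tool([
  [[0, 0, -0.03, 0, 255], [0, 0, -0.08, 0, 255], [0, 0, -0.14, 0, 255], [0, 0, -0.2, 0, 255], [0, 0, -0.26, 0, 255], [0, 0, -0.31, 0, 255], [0, 0, -0.345, 0, 255], [0, 0, -0.36, 0, 255], [0, 0, -0.36, 0, 255]],
])

```text
time: 14.9
position: [0.5711, 0.2076, 0.2809]
tool_rot: [3.084, -0.6, -0.0]
ft_force: [0.2, -0.9, -5.5]
grip_width: 0.061
```

```bash
python3 - <<'E'
from h import *
st(); d=cam("wrist"); cv2.imwrite("pics/w12.png",d["img"]); crop(d["img"],0,0,512,384,"w12b.png")
f=lambda x,y:((x+.5)/1.5625-.5,(y+.5)/1.5625-.5)
z=ctrl.get_state()["position"][2]+.005
R=Ro.from_rotvec(ctrl.get_state()["tool_rot"]).as_matrix()
for p in [(404,100),(404,60),(405,488)]: print(R.T@(onz(d,*f(*p),z)-ctrl.get_state()["position"]))
print(rows([.4645,-.2138,.28],np.radians(6.7)))
d=cam("side"); crop(d["img"],210,60,330,150,"d12.png")
E
```

```text
t 14.9 p [0.5711 0.2076 0.2809] yaw -22.03 zax [-0. -0. -1.] F [ 0.17 -0.91 -5.54] w 0.061
[ 0.00104301 -0.08672282 -0.00505714]
[ 0.00105336 -0.0964922  -0.00506351]
[ 0.0012034   0.02824097 -0.00498225]
(array([0.1982, 1.4348, 0.0023]), array([ 0.0002,  0.0002, -0.1596]))
```

View pics/w12b.png

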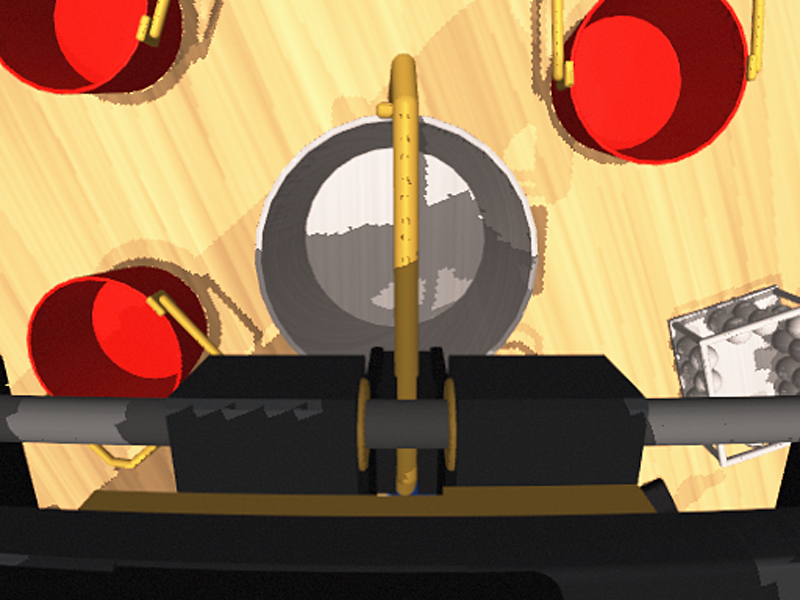

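View pics/d12.png

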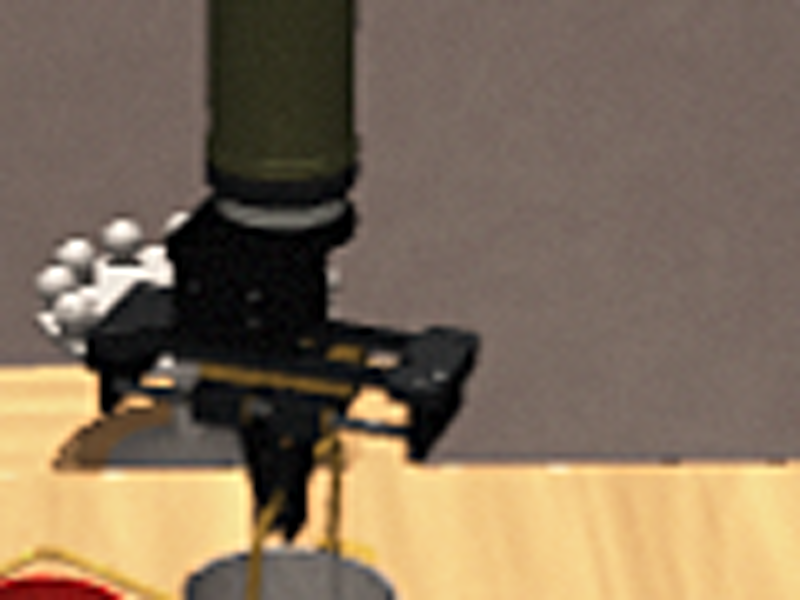

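Request:
drive_tool([
  [[0.005, 0.03, 0, -0.01, 255], [0.015, 0.1, 0, -0.03, 255], [0.03, 0.2, 0, -0.05, 255], [0.045, 0.31, 0, -0.07, 255], [0.06, 0.43, 0, -0.09, 255], [0.076, 0.55, 0, -0.11, 255], [0.09, 0.67, 0, -0.13, 255], [0.11, 0.78, 0, -0.15, 255], [0.12, 0.87, 0, -0.16, 255], [0.13, 0.93, 0, -0.16, 255], [0.132, 0.96, 0, -0.16, 255], [0.132, 0.96, 0, -0.16, 255]],
])

```text
time: 16.5
position: [0.4998, -0.0741, 0.2809]
tool_rot: [-3.136, -0.185, -0.0]
ft_force: [-0.1, -0.4, -4.5]
grip_width: 0.066
```

```bash
python3 - <<'E'
from h import *
st(); print(rows([.4645,-.2138,.28],np.radians(6.7)))
E
```

```text
t 16.5 p [ 0.4998 -0.0741  0.2809] yaw 6.74 zax [ 0.  0. -1.] F [-0.1  -0.44 -4.45] w 0.066
(array([-0.1715,  0.4486,  0.0029]), array([-0.0001, -0.0001,  0.0002]))
```

Request:
drive_tool([
  [[-0.03, 0.05, 0, 0, 255], [-0.07, 0.13, 0, 0, 255], [-0.11, 0.23, 0, 0, 255], [-0.15, 0.33, 0, 0, 255], [-0.17, 0.4, 0, 0, 255], [-0.171, 0.44, 0, 0, 255], [-0.171, 0.449, 0, 0, 255], [-0.171, 0.449, 0, 0, 255], [-0.171, 0.449, 0, 0, 255]],
])

```text
time: 17.62
position: [0.465, -0.2129, 0.2808]
tool_rot: [-3.136, -0.188, 0.0]
ft_force: [0.7, 0.7, -5.4]
grip_width: 0.064
```

```bash
python3 - <<'E'
from h import *
st(); d=cam("wrist"); crop(d["img"],0,0,512,384,"w14.png")
d=cam("side"); crop(d["img"],170,130,330,250,"d14.png")
d=cam("scene"); crop(d["img"],150,110,310,230,"s14.png");st()
E
```

```text
t 17.62 p [ 0.465  -0.2129  0.2808] yaw 6.87 zax [-0.  0. -1.] F [ 0.7   0.74 -5.36] w 0.064
t 17.77 p [ 0.4649 -0.2134  0.2809] yaw 6.83 zax [ 0.  0. -1.] F [ 0.77  0.89 -4.41] w 0.059
```

View pics/w14.png

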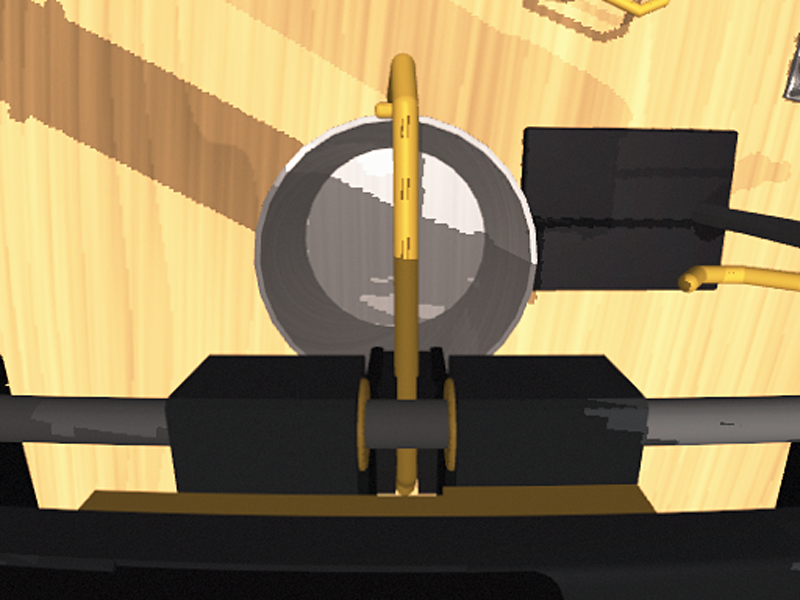

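View pics/d14.png

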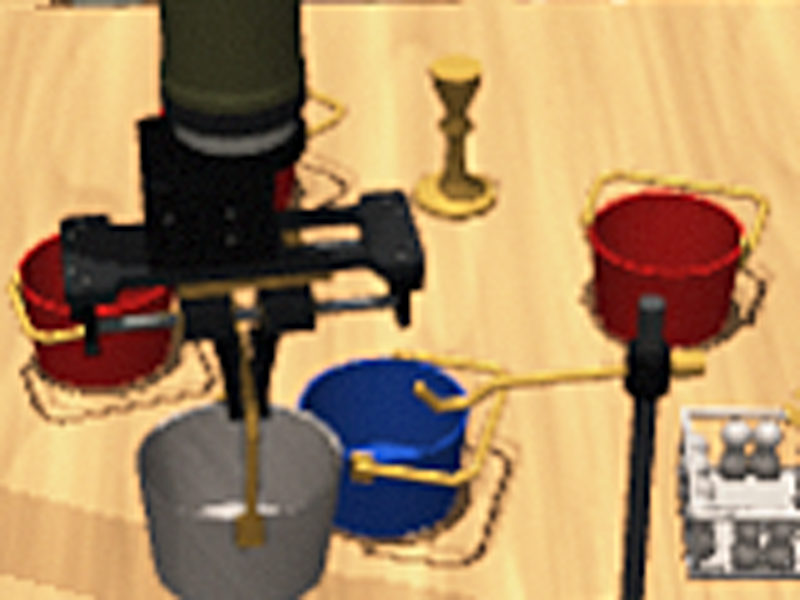

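View pics/s14.png

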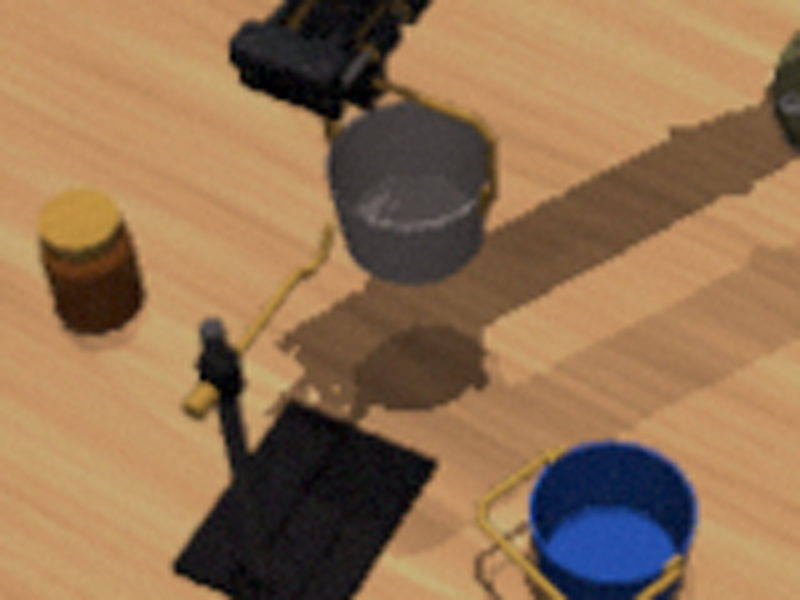

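The wrist view shows the hook tip at (688,283) of 800 and the bar at x≈405. The side view shows the tip at about (255,208) in full-frame pixels.

```bash
python3 - <<'E'
from h import *
W=cam("wrist");S=cam("scene");D=cam("side")
s=ctrl.get_state(); R=Ro.from_rotvec(s["tool_rot"]).as_matrix()
f=lambda x,y:((x+.5)/1.5625-.5,(y+.5)/1.5625-.5)
dd=lambda x,y:(170+(x+.5)/5-.5,130+(y+.5)/5-.5)
ss=lambda x,y:(150+(x+.5)/5-.5,110+(y+.5)/5-.5)
for n,w,d,sc in [("tip",(688,284),(422,388),(330,232)),]:
    for nm,(o,r) in [("WD",ray(D,*dd(*d))),("WS",ray(S,*ss(*sc)))]:
        p,e=tri(*ray(W,*f(*w)),o,r); print(n,nm,p.round(4),e.round(4),(R.T@(p-s["position"])).round(4))
    p,e=tri(*ray(D,*dd(*d)),*ray(S,*ss(*sc)));print("DS",p,e,(R.T@(p-s["position"])).round(4))
for z in (.245,.255):
  for p in [(688,283),(735,272),(790,283)]: print(z,p,(R.T@(onz(W,*f(*p),z)-s["position"])).round(4))
seat=np.array([.58,-.170,.24]); print((R.T@(seat-s["position"])).round(4))
pt=np.array([.6936,-.157,.295]);print("post",(R.T@(pt-s["position"])).round(4))
# bar mid from side+? hinge ear; pail rim centre in wrist
P=np.array([(R.T@(onz(W,*f(*p),.281-.068)-s["position"]))[:2] for p in [(256,255),(537,255),(397,115)]]);print(P)
E
```

```text
tip WD [ 0.5625 -0.1732  0.25  ] 0.0006 [ 0.1019 -0.0287  0.031 ]
tip WS [ 0.5625 -0.1722  0.2496] 0.0021 [ 0.102  -0.0297  0.0314]
DS [ 0.56211156 -0.17157438  0.2487748 ] 0.00046243606542231545 [ 0.1017 -0.0304  0.0322]
0.245 (688, 283) [ 0.105  -0.0279  0.036 ]
0.245 (735, 272) [ 0.1225 -0.0321  0.036 ]
0.245 (790, 283) [ 0.1452 -0.028   0.036 ]
0.255 (688, 283) [ 0.0993 -0.0303  0.026 ]
0.255 (735, 272) [ 0.1159 -0.0343  0.026 ]
0.255 (790, 283) [ 0.1374 -0.0304  0.026 ]
[ 0.1196 -0.0299  0.041 ]
post [ 0.234  -0.0293 -0.014 ]
[[-0.06081521 -0.03201876]
 [ 0.05632111 -0.03204361]
 [-0.00178501 -0.08749207]]
```

Request:
drive_tool([
  [[0.01, 0, 0.01, 0, 255], [0.04, 0, 0.02, 0, 255], [0.09, 0, 0.025, 0, 255], [0.15, 0, 0.025, 0, 255], [0.21, 0, 0.025, 0, 255], [0.27, 0, 0.025, 0, 255], [0.32, 0, 0.025, 0, 255], [0.36, 0, 0.025, 0, 255], [0.385, 0, 0.025, 0, 255], [0.395, 0, 0.025, 0, 255], [0.395, 0, 0.025, 0, 255]],
])

```text
time: 19.3
position: [0.5822, -0.2003, 0.2735]
tool_rot: [-3.136, -0.185, 0.0]
ft_force: [0.1, -0.7, -4.1]
grip_width: 0.063
```

```bash
python3 - <<'E'
from h import *
st(); d=cam("wrist"); crop(d["img"],0,0,512,384,"w15.png")
d=cam("side"); crop(d["img"],210,130,330,220,"d15.png")
d=cam("scene"); crop(d["img"],150,110,270,200,"s15.png");st()
E
```

```text
t 19.3 p [ 0.5822 -0.2003  0.2735] yaw 6.75 zax [-0.  0. -1.] F [ 0.08 -0.69 -4.14] w 0.063
t 19.45 p [ 0.5819 -0.2003  0.2736] yaw 6.74 zax [ 0.  0. -1.] F [ 0.44  0.42 -5.  ] w 0.067
```

View pics/w15.png

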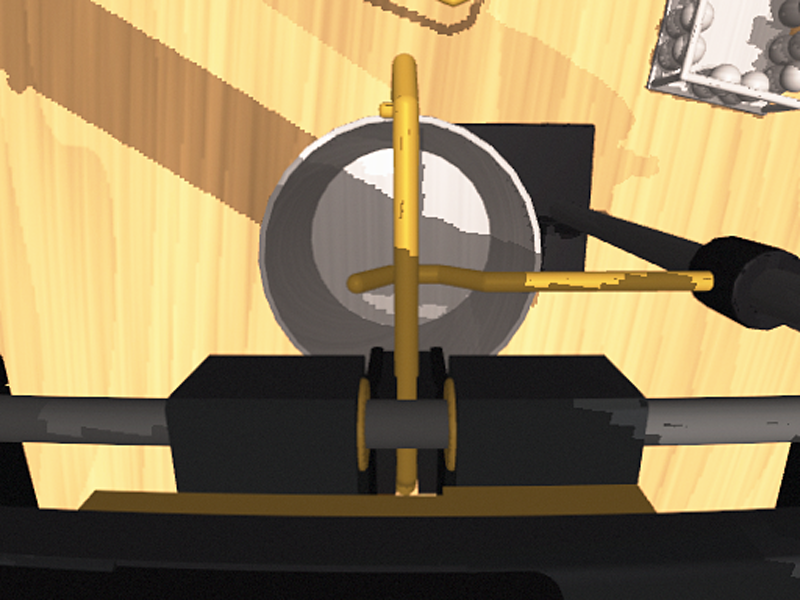

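View pics/d15.png

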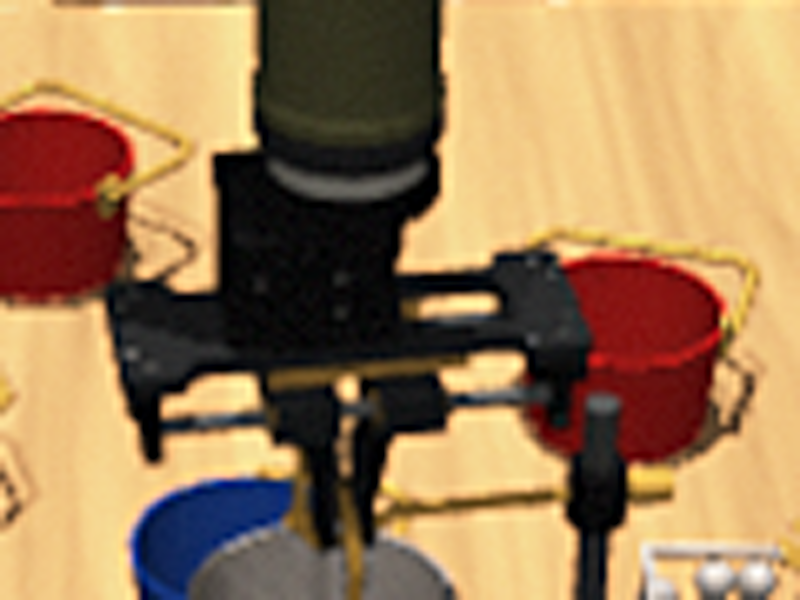

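View pics/s15.png

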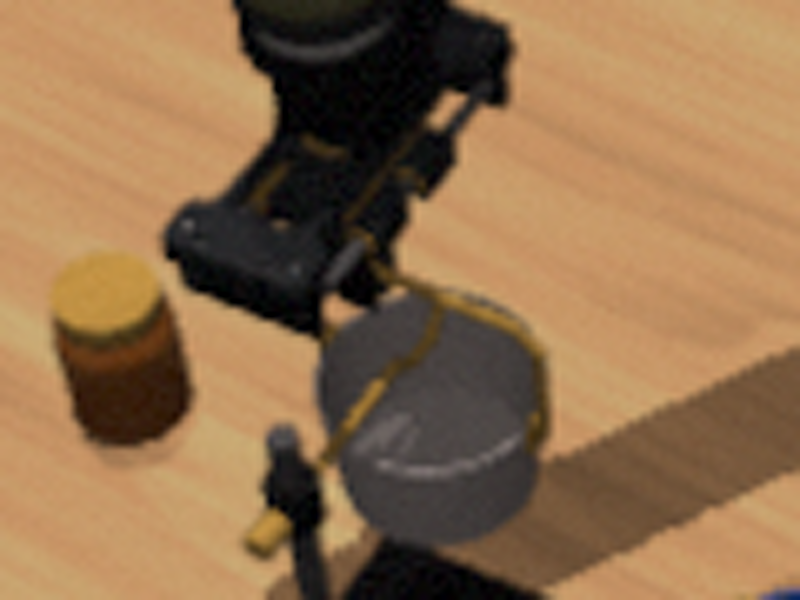

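```bash
python3 - <<'E'
from h import *
W=cam("wrist"); s=ctrl.get_state(); R=Ro.from_rotvec(s["tool_rot"]).as_matrix()
f=lambda x,y:((x+.5)/1.5625-.5,(y+.5)/1.5625-.5)
for p,z in [((355,284),.25),((385,274),.235),((440,272),.235),((485,282),.247),((712,281),.2475),((405,271),.2786)]:
    print(p,(R.T@(onz(W,*f(*p),z)-s["position"])).round(4))
st()
E
```

```text
(355, 284) [-0.0155 -0.03    0.0236]
(385, 274) [-0.006  -0.03    0.0386]
(440, 272) [ 0.0139 -0.0308  0.0387]
(485, 282) [ 0.0285 -0.0299  0.0267]
(712, 281) [ 0.1079 -0.0305  0.0262]
(405, 271) [ 0.0013 -0.0407 -0.0049]
t 19.5 p [ 0.582  -0.2003  0.2736] yaw 6.74 zax [ 0.  0. -1.] F [ 0.53  0.03 -4.99] w 0.062
```

The hook's seat is about 3 mm further along tool x than the bar, and aligned across. I shift by that and lower most of the way.

Request:
drive_tool([
  [[0.01, 0, 0.01, 0, 255], [0.01, 0, 0.03, 0, 255], [0.01, 0, 0.055, 0, 255], [0.01, 0, 0.075, 0, 255], [0.01, 0, 0.09, 0, 255], [0.01, 0, 0.097, 0, 255], [0.01, 0, 0.097, 0, 255]],
])

```text
time: 20.38
position: [0.5853, -0.1997, 0.2443]
tool_rot: [-3.136, -0.185, -0.0]
ft_force: [-0.2, -0.0, -4.2]
grip_width: 0.066
```

```bash
python3 - <<'E'
from h import *
st(); d=cam("wrist"); crop(d["img"],160,80,400,260,"w16.png");st();cam("side");st();cam("side");st()
E
```

```text
t 20.38 p [ 0.5853 -0.1997  0.2443] yaw 6.76 zax [ 0.  0. -1.] F [-0.23 -0.03 -4.21] w 0.066
t 20.43 p [ 0.5854 -0.1998  0.2445] yaw 6.76 zax [ 0.  0. -1.] F [-0.47 -0.   -4.36] w 0.062
t 20.48 p [ 0.5855 -0.1998  0.2446] yaw 6.76 zax [ 0. -0. -1.] F [ 0.95 -0.11 -5.52] w 0.061
t 20.52 p [ 0.5855 -0.1998  0.2446] yaw 6.76 zax [ 0.001 -0.    -1.   ] F [ 0.1   0.18 -5.24] w 0.063
```

View pics/w16.png

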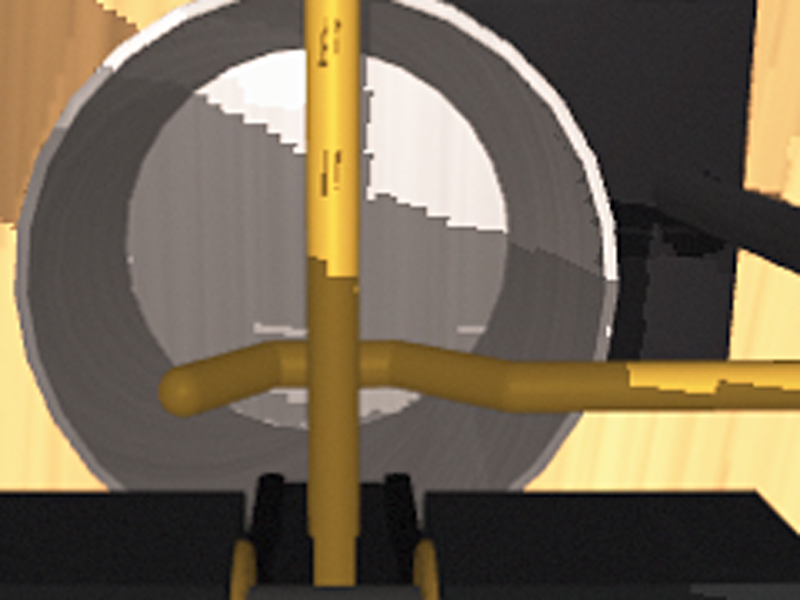

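Request:
drive_tool([
  [[0, 0, 0.005, 0, 255], [0, 0, 0.01, 0, 255], [0, 0, 0.015, 0, 255], [0, 0, 0.015, 0, 255], [0, 0, 0.015, 0, 255]],
])

```text
time: 21.15
position: [0.5854, -0.1997, 0.2399]
tool_rot: [-3.136, -0.185, -0.0]
ft_force: [1.0, 0.7, -5.0]
grip_width: 0.058
```

```bash
python3 - <<'E'
from h import *
st()
for i in range(3): cam("side");st()
E
```

```text
t 21.15 p [ 0.5854 -0.1997  0.2399] yaw 6.77 zax [ 0.  0. -1.] F [ 1.01  0.74 -5.01] w 0.058
t 21.2 p [ 0.5854 -0.1998  0.2399] yaw 6.76 zax [ 0. -0. -1.] F [ 0.65 -0.12 -4.34] w 0.06
t 21.25 p [ 0.5854 -0.1998  0.2399] yaw 6.76 zax [ 0. -0. -1.] F [-0.55 -0.4  -5.03] w 0.063
t 21.3 p [ 0.5854 -0.1997  0.2399] yaw 6.77 zax [ 0.  0. -1.] F [ 0.52 -0.09 -5.66] w 0.062
```

Request:
drive_tool([
  [[0, 0, 0.003, 0, 255], [0, 0, 0.006, 0, 255], [0, 0, 0.006, 0, 255], [0, 0, 0.006, 0, 255]],
])

```text
time: 21.8
position: [0.5853, -0.1997, 0.2381]
tool_rot: [-3.136, -0.185, -0.0]
ft_force: [0.3, -0.3, -4.4]
grip_width: 0.063
```

```bash
python3 - <<'E'
from h import *
st()
for i in range(3): cam("side");st()
E
```

```text
t 21.8 p [ 0.5853 -0.1997  0.2381] yaw 6.77 zax [ 0.  0. -1.] F [ 0.3  -0.32 -4.39] w 0.063
t 21.85 p [ 0.5854 -0.1997  0.2381] yaw 6.77 zax [ 0.  0. -1.] F [-0.25 -0.14 -5.31] w 0.061
t 21.9 p [ 0.5853 -0.1997  0.238 ] yaw 6.76 zax [ 0.  0. -1.] F [-0.34  0.5  -5.73] w 0.065
t 21.95 p [ 0.5853 -0.1997  0.2381] yaw 6.76 zax [ 0.  0. -1.] F [ 0.44  0.13 -5.4 ] w 0.059
```

Request:
drive_tool([
  [[0, 0, 0.003, 0, 255], [0, 0, 0.005, 0, 255], [0, 0, 0.005, 0, 255], [0, 0, 0.005, 0, 255]],
])

```text
time: 22.45
position: [0.5854, -0.1998, 0.2369]
tool_rot: [3.136, 0.185, 0.001]
ft_force: [-0.6, -0.6, -1.1]
grip_width: 0.063
```

```bash
python3 - <<'E'
from h import *
st()
for i in range(3): cam("side");st()
E
```

```text
t 22.45 p [ 0.5854 -0.1998  0.2369] yaw 6.76 zax [ 0.001 -0.    -1.   ] F [-0.62 -0.6  -1.14] w 0.063
t 22.5 p [ 0.5854 -0.1998  0.2369] yaw 6.76 zax [ 0.001 -0.    -1.   ] F [-1.08 -1.23 -0.46] w 0.064
t 22.55 p [ 0.5854 -0.1998  0.2368] yaw 6.76 zax [ 0. -0. -1.] F [-0.39  0.98 -0.43] w 0.06
t 22.6 p [ 0.5854 -0.1998  0.2368] yaw 6.76 zax [ 0. -0. -1.] F [-0.76 -0.61 -1.15] w 0.065
```

The force dropped from −5.3 to −0.8 N at TCP z 0.2368, so the hook bears about 4.5 N while the fingers still hold. I check the picture before letting go.

```bash
python3 - <<'E'
from h import *
d=cam("wrist"); crop(d["img"],160,80,400,260,"w17.png")
d=cam("scene"); crop(d["img"],150,110,270,200,"s17.png");st()
E
```

```text
t 22.7 p [ 0.5855 -0.1998  0.2368] yaw 6.76 zax [ 0.001 -0.    -1.   ] F [-0.52  0.35 -1.28] w 0.062
```

View pics/w17.png

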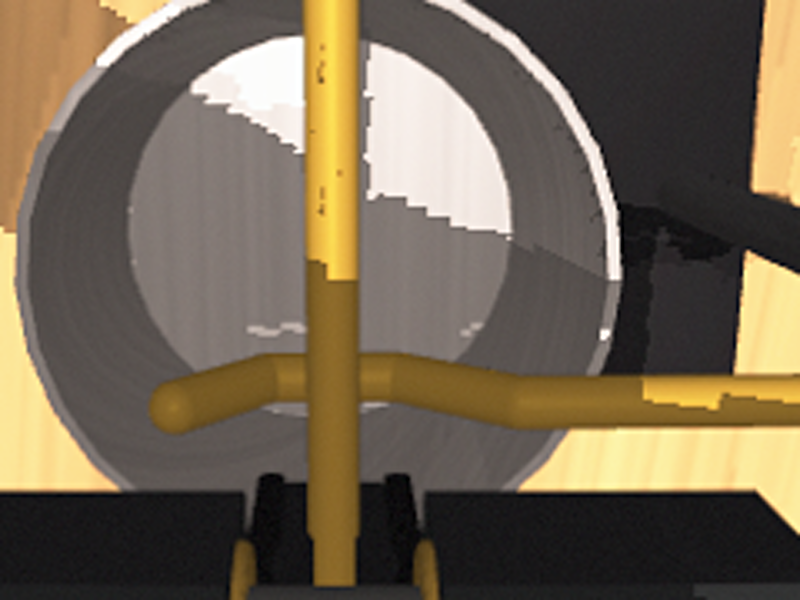

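View pics/s17.png

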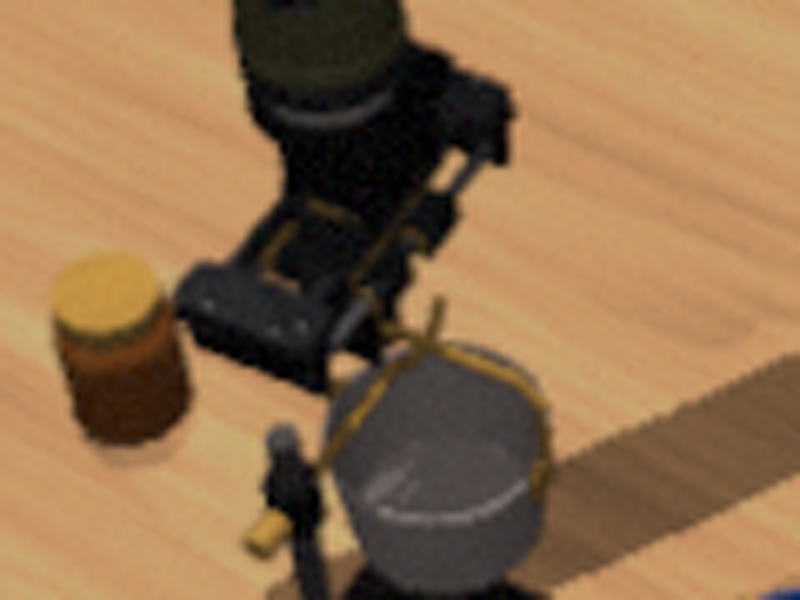

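The bar sits across the seat: it is at x≈331 in the crop and the seat flat spans 272 to 395. I lower a hair more and open.

Request:
drive_tool([
  [[0, 0, 0.002, 0, 255], [0, 0, 0.002, 0, 255], [0, 0, 0.002, 0, 225], [0, 0, 0.002, 0, 200], [0, 0, 0.002, 0, 170], [0, 0, 0.002, 0, 140], [0, 0, 0.002, 0, 120], [0, 0, 0.002, 0, 120]],
], grip_force=10)

```text
time: 23.7
position: [0.5853, -0.1997, 0.2359]
tool_rot: [-3.136, -0.185, -0.0]
ft_force: [0.5, -0.4, -0.4]
grip_width: 0.511
```

```bash
python3 - <<'E'
from h import *
st()
d=cam("wrist"); crop(d["img"],0,0,512,384,"w18.png")
d=cam("scene"); crop(d["img"],150,110,270,200,"s18.png");st()
E
```

```text
t 23.7 p [ 0.5853 -0.1997  0.2359] yaw 6.76 zax [ 0.  0. -1.] F [ 0.53 -0.41 -0.44] w 0.511
t 23.8 p [ 0.5853 -0.1997  0.2359] yaw 6.77 zax [ 0.  0. -1.] F [ 0.16 -0.36  0.17] w 0.523
```

View pics/w18.png

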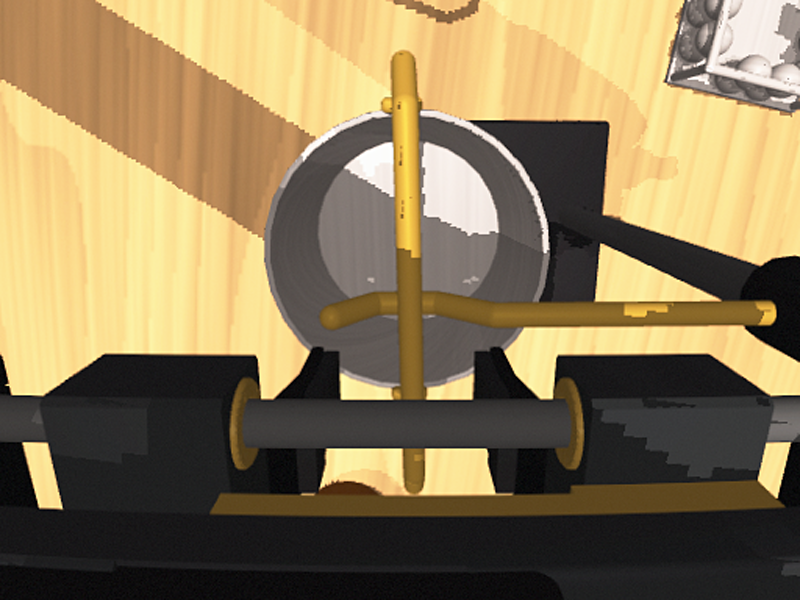

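View pics/s18.png

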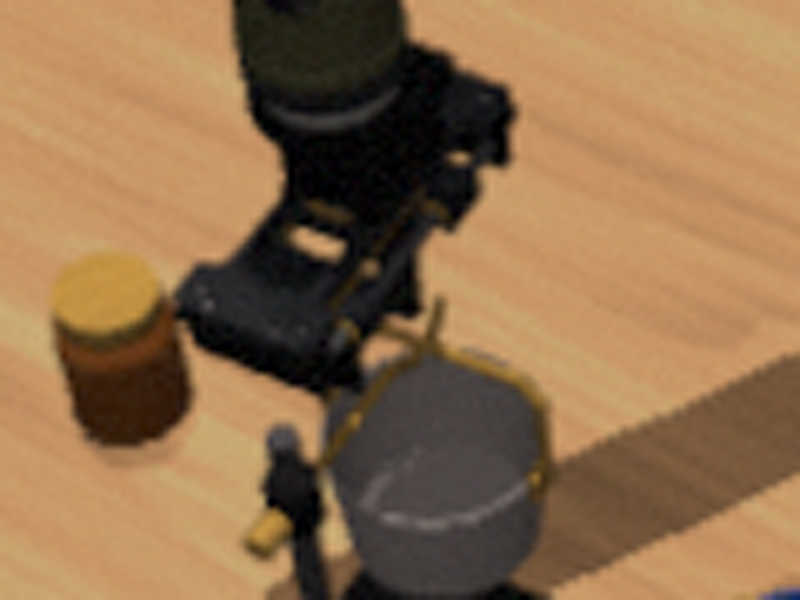

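The pail hangs free between the open fingers. I retreat straight up.

Request:
drive_tool([
  [[0, 0, -0.02, 0, 120], [0, 0, -0.06, 0, 120], [0, 0, -0.12, 0, 120], [0, 0, -0.2, 0, 120], [0, 0, -0.3, 0, 120], [0, 0, -0.4, 0, 120], [0, 0, -0.4, 0, 120], [0, 0, -0.4, 0, 120], [0, 0, -0.4, 0, 120], [0, 0, -0.4, 0, 120], [0, 0, -0.4, 0, 120], [0, 0, -0.4, 0, 120]],
])

```text
time: 25.3
position: [0.5853, -0.1998, 0.3558]
tool_rot: [-3.136, -0.185, 0.0]
ft_force: [-0.3, -0.5, 0.1]
grip_width: 0.527
```

```bash
python3 - <<'E'
from h import *
st()
d=cam("wrist"); crop(d["img"],0,0,512,384,"w19.png")
d=cam("scene"); cv2.imwrite("pics/s19.png",d["img"])
d=cam("side"); crop(d["img"],200,130,360,250,"d19.png");st()
E
```

```text
t 25.3 p [ 0.5853 -0.1998  0.3558] yaw 6.76 zax [-0.  0. -1.] F [-0.3  -0.48  0.13] w 0.527
t 25.45 p [ 0.5853 -0.1997  0.3559] yaw 6.76 zax [ 0.  0. -1.] F [-0.47  0.37 -0.04] w 0.529
```

View pics/w19.png

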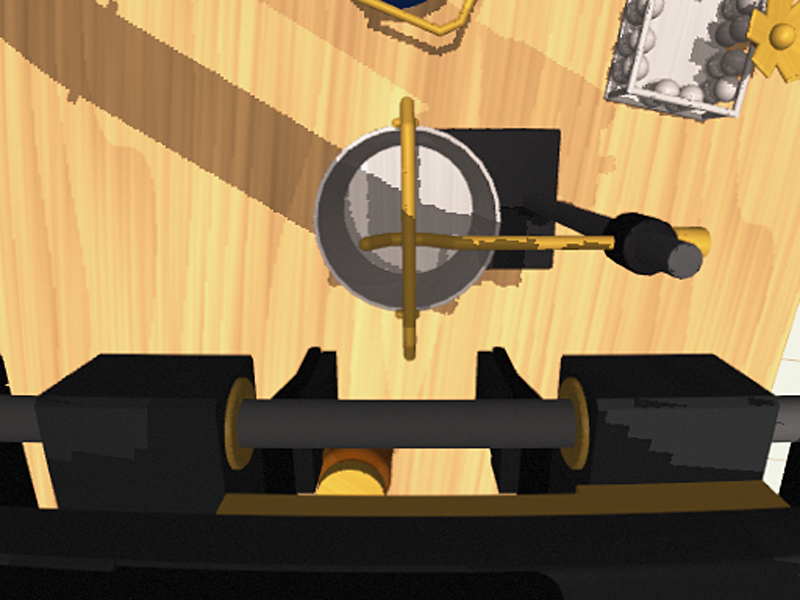

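View pics/d19.png

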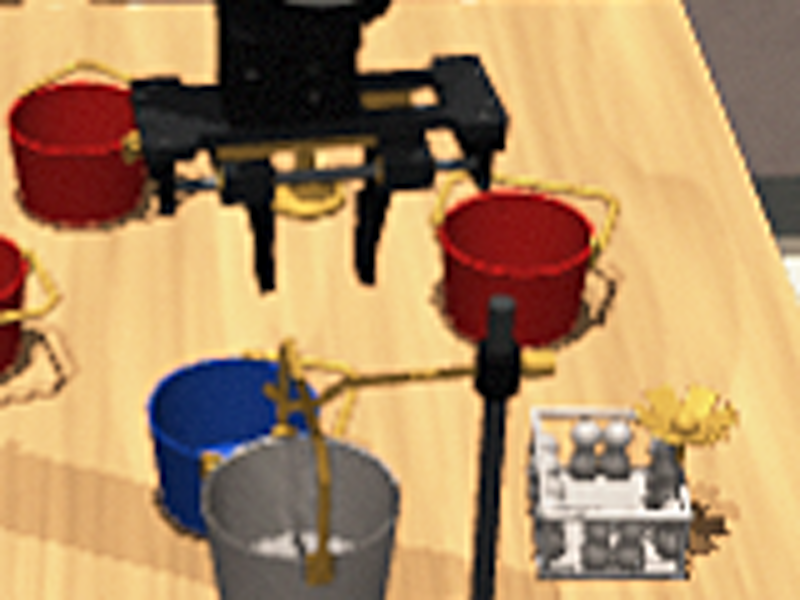

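View pics/s19.png

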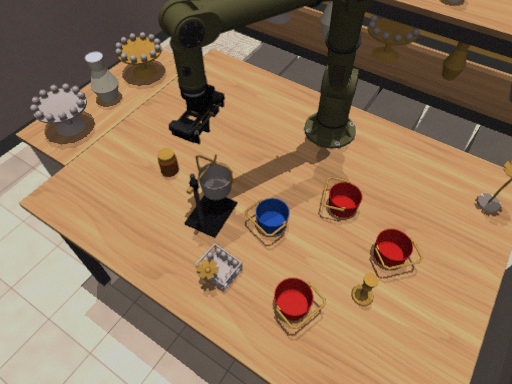

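The pail hangs level and still on the seat. The hook crosses the bar at wrist (408,240), and the bar's ends are at y≈105 and y≈355. The candlestick, jar and tray are at their original pixels, so I hand in.

```bash
python3 - <<'E'
from h import *
ctrl.close_job()
st()
E
```

```text
the job is handed in; nothing more can be done
the job is handed in; nothing more can be done
```

The pail is hanging by the middle of its handle on the brass hook, and I handed the job in at about 25 s. The hand-in reports no verdict.

**What I did**
- **Raising the handle:** The interface cannot tilt the tool, so no fingertip could get under the bar at a slant. I set one open finger pad against the outside of the bar and eased it upright without clamping. The measured push reached about 5 N, against the 12 N limit.
- **Lifting:** I pinched the bar 30 mm to one side of its middle, lifted the pail (about 5.5 N) and brought it over the hook from the front.
- **Hanging:** I lowered it in steps of about 1 mm. The load on the wrist fell from about 5.3 N to under 1 N with the tool at 0.237 m, which puts the seat face near 0.238 m. Only then did I open the fingers and back straight up.

**What the last checks showed**
- In the last pictures the bar lies across the hook's seat. The hook is about 5 mm or less from the bar's middle, judged by eye from the pictures.
- The pail looked level, and nothing touched the robot.
- The candlestick, jar and tray looked unmoved, judged by eye from their pixels rather than measured.

**What disagreed or went wrong**
- My first height estimates for the folded bar ranged from 83 to 97 mm, depending on which camera pair I used. Contact and the measured force settled it.
- Near 45° the pail leaned a few degrees for a moment, because pad friction held the bar down. I raised the tool, the pail settled back in place, and I saw no lasting shift.

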